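Start the tester and take a speaker reading with the hand reader

TASK

Start the tester: tip the spring-centred jog lever well over towards the green lamp (not the red one), hold it there for about a second and let it spring back to the middle. Then pick up the yellow hand reader, aim it square at the middle of the silver speaker grille in the red radio case, and hold its black nose steadily against the grille with light pressure (about 4 N) for two seconds. Finally set the reader gently back upright, nose down, wholly on its round rest pad and let go; leave the other things on the table where they are.

Things in the scene. Friction and masses are not known exactly. Their poses are not given: they have to be found in the camera images.
- reader: Yellow hand reader, loose, about 200 g, 130 mm tall, upright, nose down on the rest pad. Origin: centre of the flat underside of its black nose; +z up along the handle. Nose 48 mm diameter, 16 mm high; above it a cone narrowing to 26 mm at 55 mm. Handle 52 to 130 mm above the origin: bar 34 mm along its x by 28 mm along its y. Best held across the 28 mm, 107 mm above the nose.
- rest_pad: Black rubber disc fixed on the table, 120 mm diameter, 4 mm thick; origin: centre of its underside. The reader starts on it and goes back on it. It may lie to the left or the right of the radio.
- radio_case: Red radio case, 150 mm (x) by 230 (y) by 80 thick (z), fixed in a steel cradle (170 by 250 mm), leaning back so that its face (+z) looks up and towards the robot, 0.36 rad from straight up. Origin: centre of its back. Face at its -y half: brass tuning disc, two knobs 12 mm proud. The silver grille in it is sprung: pushed in it yields 2.5 mm per N, up to 18 mm, then is hard; over 15 N harms it.
- speaker_mouth (a point): Centre of the mouth of the round speaker opening, in the plane of the case's face; +z is the face's outward normal (axes as radio_case). The opening is 90 mm across, straight-walled. The flat silver grille disc lies inside, parallel to the face and centred, at a depth that differs from case to case, 6 to 20 mm below this point, and not reported: find it by touch.
- test_panel: Steel push-button test panel, fixed, 150 mm (its x) by 160 mm (its y) by 50 mm high; origin: centre of its underside. The jog lever stands at the middle of its top; low push buttons (8 mm) near its -x edge, brass sockets near its +x edge. It may lie to the left or the right of the radio.
- jog (a joint): Jog lever angle in rad: 0 upright, positive tipped to the panel's +y, negative to its -y, stops at +-0.6. Pivot: 50 mm above the panel's origin, axis along the panel's x. A spring of 0.6 N m per rad brings it back to 0 when let go (about 3.5 N at the knob for 0.5 rad). Well over means past 0.35.
- jog_knob (a point): Centre of the lever's black ball knob, 28 mm diameter, 85 mm from the pivot; the stem below is 12 mm thick.
- green_lamp: Green lamp dome, 32 mm diameter and 14 mm high, fixed on the panel's top 55 mm from the lever towards the panel's +y or -y (it differs from run to run). Origin: centre of its underside.
- red_lamp: Red lamp dome of the same size, on the other side of the lever.
- coil_bobbin: White nylon coil bobbin, 70 mm diameter, 70 mm high, standing loose; origin at its underside. Leave alone.
- spare_grille: Loose silver grille disc lying flat on the table, 100 mm diameter, 8 mm thick; a spare, not the target. Leave alone.
- earphone_plug: Brass earphone plug, lying, 80 mm long, 18 mm thick. Leave alone.
- screwdriver: Screwdriver lying on the table, about 200 mm long. Leave alone.
- mug: Blue mug, 76 mm diameter, 85 mm high. Leave alone.
- tuning_dial: White tuning dial with a brass hub lying flat, 90 mm diameter, 24 mm high. Leave alone.
Mind the look-alikes: they are no part of the job. Of the things that look like the reader, the smaller one is meant. There is more than one size of the test_panel; the one meant has the size given above.

How it is judged (in metres and radians):
On the way, in this order (a step that is already met when the one before it is completed fails the run):
1. the jog lever is held well over (past 0.35 rad) towards the green lamp for 0.5 s (((y of green_lamp in the frame of test_panel above 0 m and value of joint jog above 0.35 rad) or (y of green_lamp in the frame of test_panel below 0 m and value of joint jog below -0.35 rad))), for 0.5 s.
2. the lever has sprung back to the middle (within 0.06 rad) (value of joint jog between -0.06 and 0.06 rad), for 0.2 s.
3. the reader's nose is held steadily (under 20 mm/s) on the grille for 1 s: within 7.5 mm of its middle each way, within 0.15 rad of square, at 1.5 to 8 N (contact force between reader and radio_case between 1.5 and 8 N and z of reader in the frame of speaker_mouth below -0.004 m and x of reader in the frame of speaker_mouth between -0.0075 and 0.0075 m and y of reader in the frame of speaker_mouth between -0.0075 and 0.0075 m and angle between the z axis of reader and the z axis of speaker_mouth, either way round below 0.15 rad and angle between reader's own z axis and vertical below 1.2 rad and linear speed of reader below 0.02 m/s), for 1 s.
At the end, for the whole second after the job is handed in: The reader stands at rest, released and upright (within 0.08 rad), nose down on the rest pad, its centre within 38 mm of the pad's centre so that the nose is wholly on it; the jog lever is back at the middle (within 0.06 rad) (all of step 2 and horizontal distance between reader and rest_pad below 0.038 m and height (world z) of reader between 0.001 and 0.008 m and angle between reader's own z axis and vertical below 0.08 rad and linear speed of reader below 0.02 m/s); the robot touches nothing.
It fails at once if the lever is tipped towards the red lamp by more than 0.2 rad ((y of green_lamp in the frame of test_panel above 0 m and value of joint jog below -0.2 rad) or (y of green_lamp in the frame of test_panel below 0 m and value of joint jog above 0.2 rad)).
It fails at once if the reader presses on the radio case or its grille with more than 15 N (contact force between reader and radio_case above 15 N).
It fails at once if the reader is dropped or banged on its pad (faster than 0.35 m/s within 10 mm of it) (height (world z) of reader below 0.014 m and horizontal distance between reader and rest_pad below 0.08 m and linear speed of reader above 0.35 m/s).
It fails at once if a bystander is moved by more than 30 mm (distance of any of coil_bobbin, spare_grille, earphone_plug, screwdriver, mug, tuning_dial from where it was at the start of the episode above 0.03 m).
It also fails if it takes over 72 s, if anything falls off the work surface, if the arm or the gripper's body presses on something with over 40 N, if the wrist force passes 120 N, or if a joint passes its speed limit or range.

ROBOT

A 6-joint arm with a two-finger parallel gripper is mounted at the origin on the work surface. World frame = base frame: x ahead of the robot, y to its left, z up, the work surface at z = 0. Lengths are in m, angles in degrees, forces in N, time in s.
With the tool pointing down it reaches from about 0.425 to 1.125 m from the base axis. Payload 14.9 kg.
Tool frame: the origin (TCP) lies on the front face of the gripper's body, between the roots of the fingers; the fingertips stand 78 mm ahead of it and the grasp point (between the pads) lies 60 mm ahead of it; z points along the fingers, y is the direction in which the jaws open and shut (so a half turn about z gives the same grasp; the last joint's range is limited). The gripper opens to 91 mm and grips with 3 to 60 N. Pads are 32 mm wide; open, the fingers measure 118 mm over their backs; the gripper's body (76 mm by 178 mm) begins 60 mm behind the grasp point.
Start: joints at [70.17, 21.709, 99.362, -0, 58.929, -1.908], TCP at [0.215, 0.666, 0.292] pointing down, gripper open.
Joint ranges: [-158.91, 158.91], [-42.39, 125.64], [0.06, 152.35], [-60.88, 240.88], [17.5, 164.5], [-176.32, 176.32]. Speed limits (degrees/s): [108.29, 108.29, 136.94, 180, 180, 180].

INTERFACE

Orientations are given as a 3x3 rotation matrix whose columns are the frame's x, y, z axes.
In Python, from plant import observe, capture, camera_model, hand_in, boxes_of, masks_of, mark_of gives the robot as it stands.
- The arm moves only by the tool send_rows, never from a script. Its argument "plan" is a list of rows, each an object of numbers: "gripper": the finger opening in mm, from 0 to 91.2; "x", "y", "z": the shift along the tool's x, y, z in mm; "roll": the turn about the tool's z in degrees. A call has 1 to 5 rows; each row shifts and turns the commanded pose from where the row before left it, along the tool's axes as they then stand; what a row does not reach is not made up. A row lasts 1/8 s, in which the tool goes at most 62.5 mm and 10.7 degrees, less where a joint would pass 70% of its speed; a pose out of reach is approached as far as the arm can. A call is refused whole if a number of a shift passes 62.5 or a number of a turn 10.7, either way. A call with a gripper value outside its range is refused whole. The fingers move at their own pace and stop on an object; the grip force is fixed at half the most. Time passes only in rows, so rows that do not move let the fingers close. It gives the time, the measured TCP pose, the force and the opening at its end, in the units of the state.
- observe(): the state, without advancing time (a new reading comes with each control period).
- capture(name): name is "scene" or "top"; returns (picture, depth): 480x640x3 uint8, red, green, blue; 480x640 float32, m along the optical axis (not along the pixel's ray), 0 where there is no reading.
- camera_model(name): a dict with "camera_matrix" (3x3 intrinsics, pixels), "T" (4x4, takes a point from camera to world coordinates). Camera axes: x right, y up, looking along -z (the intrinsics and any distortion apply to the point x, -y, -z); pixel columns grow to the right and rows downward; lengths in m; the calibration is good to about 2 mm. A picture is of the moment at which its call begins. camera_model takes no time and is no camera call.
- hand_in(): hands the job in, once; it reports no verdict.
Trained networks look in the newest picture that a camera, given by its name, has taken for a name from the list of things; names that differ only in an ending like _2 or _b are one class to them, and where a whole thing is asked for, a point or a joint stands for the part that bears it (a point fixed in the world has none). Each returns a list of dicts, best first, with "p" (0 to 1); they miss things now and then, are a little off and sometimes report something else, mostly with a low value. They report only what shows in the picture. A call takes as long as a camera call. They do not tell look-alikes from the thing itself.
- boxes_of(camera, query): "centre" ([x, y, z] in m, in world coordinates, good to about 4 mm: the middle of the surface that is visible of it).
- masks_of(camera, query): "region" (480x640 bool, what is visible of it).
- mark_of(camera, query): "centre" ([x, y, z] in m, in world coordinates, good to about 4 mm: a listed point, or the origin of a listed thing).
The state is a dict: "time": time; "joints": joint angles; "joint_vel": joint speeds; "joint_torque": joint torques, N m; "ee_pos": TCP position; "tcp_rot": TCP orientation; "ft_force": force on the tool from outside, world axes, zero at the start; "moment": the same for the moment, N m; "width": finger opening in m.
Only numpy, scipy, OpenCV 4.12 (cv2) and the standard library are available. Lean on these libraries where they do the work, as an engineer would, in place of code of your own. Each camera call takes 0.05 s, during which the arm holds its last target.

## Working session

There is one attempt and no reset: what is moved stays moved. The work goes in short steps, Python scripts to look and compute and a tool call to move; the robot and the scene stay as the last step left them, time stands still between calls to the robot, and variables do not carry over. Pictures are saved under pics/ and viewed, and the job is handed in when it is done.

Besides the shell and the picture viewer there is one more tool, called after ">>>" in YAML: its name, and indented under it one key for each argument. send_rows: Moves the arm, as the interface text tells. Its arguments: {"type":"object","properties":{"plan":{"type":"array"}},"required":["plan"]}

```bash
ls; mkdir -p pics
cat > h.py <<'E'
import numpy as np, cv2
from plant import observe, capture, camera_model, hand_in, boxes_of, masks_of, mark_of
def pts(cam,depth):
    m=camera_model(cam);K=np.array(m["camera_matrix"]);T=np.array(m["T"])
    v,u=np.mgrid[0:480,0:640]
    x=(u-K[0,2])/K[0,0]*depth; y=(v-K[1,2])/K[1,1]*depth
    P=np.stack([x,-y,-depth,np.ones_like(x)],-1)@T.T
    return P[...,:3]
def save(n,im): cv2.imwrite(f"pics/{n}.png",im[...,::-1])
E
python3 - <<'E'
from h import *
s=observe()
for k in s: print(k,np.round(s[k],3).tolist())
for c in("scene","top"):
    im,d=capture(c); save(c+"0",im); np.savez(f"{c}0.npz",im=im,d=d)
    m=camera_model(c); print({k:(np.round(v,4).tolist() if not isinstance(v,str) else v) for k,v in m.items()})
E
```

```text
pics
time 0.0
joints [70.17, 21.737, 99.395, -0.0, 58.929, -1.908]
joint_vel [-0.082, 0.074, 0.056, -0.006, 0.017, -0.061]
joint_torque [-0.002, -76.376, -43.434, 0.065, 0.043, -0.0]
ee_pos [0.215, 0.666, 0.292]
tcp_rot [[-0.951, 0.308, -0.0], [0.308, 0.951, -0.001], [0.0, -0.001, -1.0]]
ft_force [0.402, 0.673, -0.027]
moment [0.004, -0.022, 0.015]
width 0.091
{'camera_matrix': [[537.2626, 0.0, 306.283], [0.0, 537.2626, 241.396], [0.0, 0.0, 1.0]], 'T': [[-0.663, -0.6359, 0.3951, 1.0942], [0.7486, -0.5581, 0.3579, 0.5332], [-0.0071, 0.5331, 0.8461, 1.3836], [0.0, 0.0, 0.0, 1.0]]}
{'camera_matrix': [[494.8162, 0.0, 306.7075], [0.0, 494.8162, 231.6664], [0.0, 0.0, 1.0]], 'T': [[-0.002, 0.9872, -0.1596, 0.2854], [-1.0, -0.0013, 0.0041, 0.0186], [0.0039, 0.1596, 0.9872, 1.4258], [0.0, 0.0, 0.0, 1.0]]}
```

View pics/scene0.png

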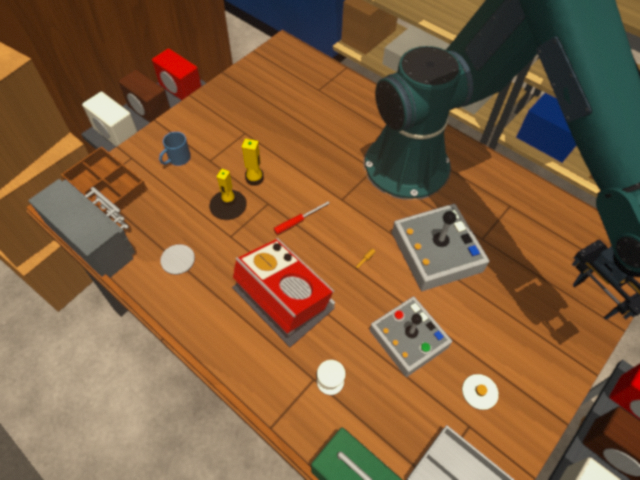

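View pics/top0.png

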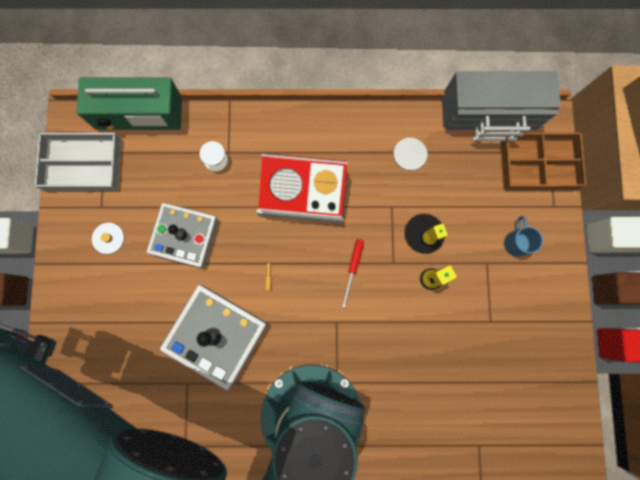

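Run:
```python
from h import *
for n in "reader rest_pad speaker_mouth radio_case test_panel jog_knob green_lamp red_lamp".split():
    for c in("top","scene"):
        r=mark_of(c,n); print(n,c,[(np.round(q["centre"],4).tolist(),round(q["p"],2)) for q in r])
```

```text
reader top [([0.4966, -0.3395, 0.0044], 0.94), ([0.3798, -0.339, 0.0002], 0.69)]
reader scene [([0.4929, -0.3419, 0.0009], 0.67), ([0.3733, -0.3435, 0.0012], 0.57)]
rest_pad top [([0.5096, -0.3296, -0.0032], 0.88), ([0.4979, 0.5867, 0.0018], 0.53)]
rest_pad scene [([0.5184, -0.3322, 0.0051], 0.76)]
speaker_mouth top [([0.6196, 0.0687, 0.1207], 0.83)]
speaker_mouth scene [([0.6251, 0.0699, 0.1177], 0.73), ([0.4919, -0.3398, -0.0004], 0.32)]
radio_case top [([0.6485, 0.0214, 0.0469], 0.88)]
radio_case scene [([0.6495, 0.0197, 0.0443], 0.87), ([0.516, -0.3347, 0.0019], 0.42)]
test_panel top [([0.2195, 0.2657, 0.0009], 0.97), ([0.4979, 0.3676, 0.001], 0.72), ([0.5193, 0.4215, 0.0534], 0.33), ([0.6198, 0.0699, 0.1222], 0.27)]
test_panel scene [([0.496, 0.3655, -0.0005], 0.89)]
jog_knob top [([0.2171, 0.2681, 0.183], 0.73), ([0.4989, 0.3667, 0.1379], 0.63), ([0.5098, -0.3313, -0.0028], 0.4), ([0.4891, 0.3118, 0.0462], 0.24)]
jog_knob scene [([0.2198, 0.2695, 0.182], 0.65), ([0.5016, 0.3686, 0.1372], 0.59)]
green_lamp top [([0.5148, 0.4196, 0.0508], 0.44)]
green_lamp scene [([0.5121, 0.421, 0.0461], 0.61)]
red_lamp top [([0.4874, 0.3127, 0.0505], 0.68), ([0.7321, 0.2809, 0.0019], 0.32)]
red_lamp scene [([0.7283, 0.285, -0.0023], 0.53), ([0.4858, 0.3125, 0.0501], 0.46)]
```

The scene view shows the small panel at about (411,335), with green at (425,347) and red at (399,315). The smaller reader stands on the black pad at (227,190), and the radio's grille is at (296,288). In the top view the buttons (the -x edge) are on the robot side and the green lamp is at (162,229), towards world +y. Next I refine the yaws, the face plane and the positions.

Run:
```python
from h import *
for c in("top","scene"):
    z=np.load(c+"0.npz"); P=pts(c,z["d"]); im=z["im"].astype(int); ok=z["d"]>0
    print(c,"table z",np.median(P[...,2][ok&(abs(P[...,0]-.45)<.03)&(abs(P[...,1]+.15)<.05)]))
    # radio face: points in box, above z .06
    m=ok&(abs(P[...,0]-.63)<.12)&(abs(P[...,1]-.02)<.14)&(P[...,2]>.075)
    Q=P[m]
    best=None;rng=np.random.default_rng(0)
    for _ in range(300):
        a,b,e=Q[rng.choice(len(Q),3,replace=False)]
        n=np.cross(b-a,e-a);l=np.linalg.norm(n)
        if l<1e-6: continue
        n/=l; n*=np.sign(n[2])
        if n[2]<.8: continue
        k=abs((Q-a)@n)<.003
        if best is None or k.sum()>best.sum(): best=k
    q=Q[best]; c0=q.mean(0); n=np.linalg.svd(q-c0)[2][2]; n*=np.sign(n[2])
    print("face n",n.round(3),"lean",np.arccos(n[2]).round(3),"dir",np.degrees(np.arctan2(n[1],n[0])).round(1),"c",c0.round(4),best.sum(),len(Q), "plane z at(.6223,.0693)",(c0[2]-((.6223-c0[0])*n[0]+(.0693-c0[1])*n[1])/n[2]).round(4))
    # face coords rect
    hx=np.array([0,0,1.])-n*n[2]; hx/=np.linalg.norm(hx); hy=np.cross(n,hx)
    uv=np.c_[(q-c0)@hx,(q-c0)@hy].astype(np.float32)
    r=cv2.minAreaRect(uv); print(" rect",r, "centre",(c0+r[0][0]*hx+r[0][1]*hy).round(4))
    # panel top plane
    m=ok&(abs(P[...,0]-.497)<.13)&(abs(P[...,1]-.3665)<.13)&(abs(P[...,2]-.05)<.006)
    r=cv2.minAreaRect(P[m][:,:2].astype(np.float32)); print(" panel",r,m.sum())
    # knob
    m=ok&(abs(P[...,0]-.497)<.04)&(abs(P[...,1]-.3665)<.04)&(P[...,2]>.122)
    print(" knob",P[m].mean(0).round(4),P[m].max(0).round(4),P[m].min(0).round(4),m.sum())
    for nm,xy in(("A",(.495,-.341)),("B",(.377,-.341))):
        m=ok&(np.hypot(P[...,0]-xy[0],P[...,1]-xy[1])<.05)&(P[...,2]>.08); Q=P[m]; zt=np.percentile(Q[:,2],98)
        t=Q[Q[:,2]>zt-.006]; r=cv2.minAreaRect(t[:,:2].astype(np.float32))
        print(" reader",nm,"top z",zt.round(4),len(t),t.mean(0).round(4),"rect",np.round(r[0],4),np.round(r[1],4),round(r[2],1))
```

```text
top table z 0.0016870444422911746
face n [-0.347  0.045  0.937] lean 0.357 dir 172.7 c [0.6231 0.0245 0.1226] 2433 4808 plane z at(.6223,.0693) 0.1202
 rect ((-0.0015798360109329224, 0.0029502809047698975), (0.15240734815597534, 0.23088687658309937), 1.7258418798446655) centre [0.622  0.0277 0.1221]
 panel ((0.5019941926002502, 0.36772313714027405), (0.16190335154533386, 0.1498817354440689), 75.16361999511719) 2352
 knob [0.5008 0.3658 0.1443] [0.5143 0.38   0.1546] [0.4886 0.3541 0.1307] 90
 reader A top z 0.1396 78 [ 0.4966 -0.3389  0.1361] rect [ 0.4972 -0.3394] [0.0319 0.0268] 18.1
 reader B top z 0.1746 102 [ 0.3786 -0.3394  0.1709] rect [ 0.3785 -0.3401] [0.0336 0.0411] 28.2
scene table z 0.002036660384684419
face n [-0.348  0.043  0.937] lean 0.358 dir 173.0 c [0.6247 0.0295 0.1226] 2097 5186 plane z at(.6223,.0693) 0.1198
 rect ((-0.0036316141486167908, -0.004780285060405731), (0.15735162794589996, 0.23349347710609436), 1.5674792528152466) centre [0.6208 0.0252 0.1213]
 panel ((0.5005908608436584, 0.36553359031677246), (0.1606452614068985, 0.1518128514289856), 74.93626403808594) 2615
 knob [0.5036 0.3668 0.1421] [0.5143 0.3796 0.1527] [0.4888 0.3534 0.1293] 97
 reader A top z 0.1377 70 [ 0.4968 -0.34    0.1346] rect [ 0.4956 -0.3406] [0.0351 0.0298] 17.2
 reader B top z 0.172 96 [ 0.3787 -0.3404  0.1691] rect [ 0.3784 -0.3395] [0.0395 0.0441] 26.1
```

Run:
```python
import cv2
a=cv2.imread("pics/top0.png"); b=cv2.imread("pics/scene0.png")
x=cv2.resize(a[190:310,370:490],(400,400),interpolation=cv2.INTER_CUBIC); y=cv2.resize(b[130:230,190:290],(400,400),interpolation=cv2.INTER_CUBIC)
cv2.imwrite("pics/z0.png",cv2.hconcat([x,y]))
```

```text
(no output)
```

View pics/z0.png

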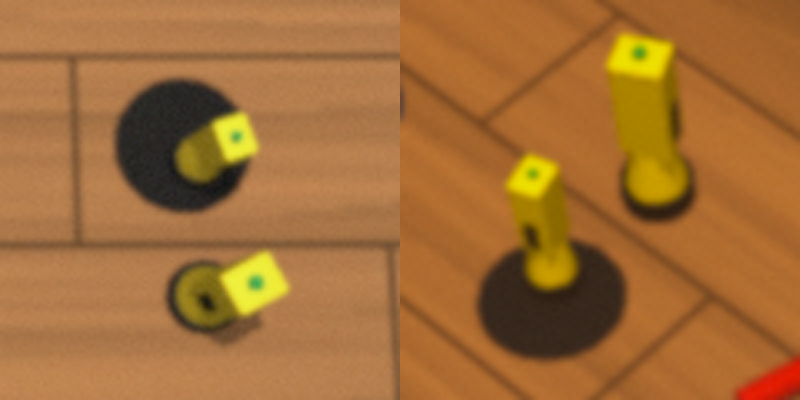

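Checks agree: the panel is 150×161 mm, so it is the right one. Reader A's top is at 0.134 m and B's is at 0.17 m, so A is meant. The face lean is 0.357 rad. Jog first: I close the fingers and approach from the red side.

>>> send_rows:
  plan:
    - {"x": -46, "y": -30, "gripper": 0}
    - {"x": -46, "y": -30, "gripper": 0}
    - {"x": -46, "y": -30, "gripper": 0}
    - {"x": -46, "y": -30, "gripper": 0}
    - {"x": -46, "y": -30, "gripper": 0}

```text
invalid input
```

>>> send_rows:
  plan:
    - {"x": -46, "y": -30, "gripper": 0}
    - {"x": -46, "y": -30, "gripper": 0}
    - {"x": -44, "y": -31, "gripper": 0}
    - {"roll": -3, "gripper": 0}
    - {"gripper": 0}

```text
invalid input
```

```bash
cat >> h.py <<'E'
def st():
    s=observe(); print("t",round(s["time"],2),"p",np.round(np.array(s["ee_pos"])*1000,1),"F",np.round(s["ft_force"],1),"w",round(s["width"]*1000,1),"R",np.round(s["tcp_rot"],3).tolist(),"j",np.round(s["joints"],1))
    return s
def go(x,y,z,s=None):
    s=s or st(); R=np.array(s["tcp_rot"]); print("tool delta",np.round(R.T@(np.array([x,y,z])*1000-np.array(s["ee_pos"])*1000),1))
E
python3 - <<'E'
from h import *
go(.4894,.3233,.193)
E
```

```text
t 0.9 p [215.4 666.1 292.3] F [-0.1  0.5 -0.1] w 91.4 R [[-0.951, 0.308, 0.0], [0.308, 0.951, 0.0], [-0.0, 0.0, -1.0]] j [70.2 21.7 99.4 -0.  58.9 -1.9]
tool delta [-366.1 -241.8   99.3]
```

>>> send_rows:
  plan:
    - {"gripper": 0, "x": -46, "y": -30, "z": 0, "roll": 0}
    - {"gripper": 0, "x": -46, "y": -30, "z": 0, "roll": 0}
    - {"gripper": 0, "x": -46, "y": -30, "z": 0, "roll": 0}
    - {"gripper": 0, "x": -46, "y": -30, "z": 0, "roll": 0}

```text
time: 1.4
ee_pos: [0.3545, 0.4939, 0.2924]
tcp_rot: [[-0.952, 0.308, 0.0], [0.308, 0.952, 0.0], [-0.0, 0.0, -1.0]]
ft_force: [0.7, 0.9, 0.7]
width: 0.0539
```

Run:
```python
from h import *
go(.4894,.3233,.193)
```

```text
t 1.4 p [354.5 493.9 292.4] F [0.7 0.9 0.7] w 53.9 R [[-0.952, 0.308, 0.0], [0.308, 0.952, 0.0], [-0.0, 0.0, -1.0]] j [ 52.1  13.5 110.3  -0.   56.1 -20. ]
tool delta [-180.8 -120.8   99.4]
```

>>> send_rows:
  plan:
    - {"gripper": 0, "x": -46, "y": -30, "z": 0, "roll": 0}
    - {"gripper": 0, "x": -46, "y": -30, "z": 0, "roll": 0}
    - {"gripper": 0, "x": -46, "y": -30, "z": 0, "roll": 0}
    - {"gripper": 0, "x": -43, "y": -31, "z": 10, "roll": -3}
    - {"gripper": 0, "x": 0, "y": 0, "z": 30, "roll": 0}

```text
time: 2.02
ee_pos: [0.491, 0.3224, 0.2533]
tcp_rot: [[-0.966, 0.26, 0.003], [0.26, 0.966, 0.001], [-0.002, 0.002, -1.0]]
ft_force: [-0.1, 0.3, -0.8]
width: 0.004
```

Run:
```python
from h import *
go(.4894,.3233,.193)
im,d=capture("top"); P=pts("top",d); save("top1",im)
```

```text
t 2.02 p [491.  322.4 253.3] F [-0.1  0.3 -0.8] w 4.0 R [[-0.966, 0.26, 0.003], [0.26, 0.966, 0.001], [-0.002, 0.002, -1.0]] j [ 31.   14.6 113.8  -0.   51.4 -43.9]
tool delta [ 1.9  0.3 60.3]
```

View pics/top1.png

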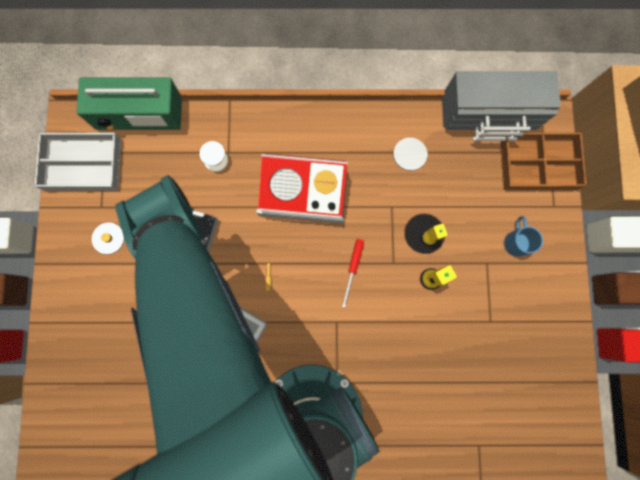

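The arm hides the panel in the top view. I lower the fingers to beside the knob, on the red side.

>>> send_rows:
  plan:
    - {"gripper": 0, "x": 1, "y": 0, "z": 30, "roll": 0}
    - {"gripper": 0, "x": 1, "y": 0, "z": 30, "roll": 0}
    - {"gripper": 0, "x": 0, "y": 0, "z": 0, "roll": 0}

```text
time: 2.45
ee_pos: [0.4855, 0.3247, 0.1909]
tcp_rot: [[-0.966, 0.257, -0.003], [0.257, 0.966, -0.002], [0.002, -0.003, -1.0]]
ft_force: [0.7, -0.9, 1.0]
width: -0.0001
```

>>> send_rows:
  plan:
    - {"gripper": 0, "x": 0, "y": 11, "z": 0, "roll": 0}
    - {"gripper": 0, "x": 0, "y": 12, "z": 0, "roll": 0}
    - {"gripper": 0, "x": 0, "y": 12, "z": 0, "roll": 0}
    - {"gripper": 0, "x": 0, "y": 12, "z": 0, "roll": 0}
    - {"gripper": 0, "x": 0, "y": 11, "z": 0, "roll": 0}

```text
time: 3.08
ee_pos: [0.5013, 0.3814, 0.1919]
tcp_rot: [[-0.966, 0.257, -0.001], [0.257, 0.966, -0.001], [0.001, -0.001, -1.0]]
ft_force: [-1.1, -6.2, -3.1]
width: 0.0006
```

Run:
```python
from h import *
st()
im,d=capture("scene"); save("scene2",cv2.resize(im[230:390,330:500],(680,600)))
```

```text
t 3.08 p [501.3 381.4 191.9] F [-1.1 -6.2 -3.1] w 0.6 R [[-0.966, 0.257, -0.001], [0.257, 0.966, -0.001], [0.001, -0.001, -1.0]] j [ 35.1  23.1 109.9  -0.   47.1 -39.9]
```

View pics/scene2.png

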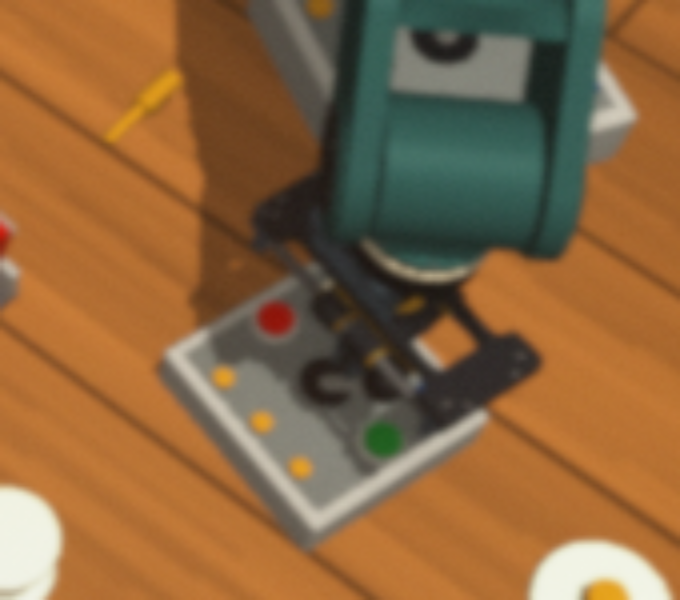

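The crop shows the fingers pushing the black knob, now at (385,380), away from red (275,318) towards green (382,440). From the geometry the lever is at about 0.5 rad. I hold for 1 s.

>>> send_rows:
  plan:
    - {"gripper": 0, "x": 0, "y": 0, "z": 0, "roll": 0}
    - {"gripper": 0, "x": 0, "y": 0, "z": 0, "roll": 0}
    - {"gripper": 0, "x": 0, "y": 0, "z": 0, "roll": 0}
    - {"gripper": 0, "x": 0, "y": 0, "z": 0, "roll": 0}
    - {"gripper": 0, "x": 0, "y": 0, "z": 0, "roll": 0}

```text
time: 3.75
ee_pos: [0.5015, 0.3809, 0.1922]
tcp_rot: [[-0.966, 0.258, -0.0], [0.258, 0.966, -0.0], [0.0, -0.0, -1.0]]
ft_force: [-2.8, -2.3, 0.3]
width: 0.0004
```

>>> send_rows:
  plan:
    - {"gripper": 0, "x": 0, "y": 0, "z": 0, "roll": 0}
    - {"gripper": 0, "x": 0, "y": 0, "z": 0, "roll": 0}
    - {"gripper": 0, "x": 0, "y": 0, "z": 0, "roll": 0}
    - {"gripper": 0, "x": 0, "y": 0, "z": 0, "roll": 0}

```text
time: 4.25
ee_pos: [0.5015, 0.381, 0.1922]
tcp_rot: [[-0.966, 0.258, -0.0], [0.258, 0.966, -0.0], [0.0, -0.0, -1.0]]
ft_force: [-3.5, -2.7, -0.7]
width: 0.0003
```

>>> send_rows:
  plan:
    - {"gripper": 0, "x": 0, "y": -10, "z": 0, "roll": 0}
    - {"gripper": 0, "x": 0, "y": -12, "z": 0, "roll": 0}
    - {"gripper": 0, "x": 0, "y": -12, "z": 0, "roll": 0}
    - {"gripper": 0, "x": 0, "y": -12, "z": 0, "roll": 0}
    - {"gripper": 0, "x": 0, "y": -14, "z": 0, "roll": 0}

```text
time: 4.88
ee_pos: [0.4859, 0.3221, 0.1923]
tcp_rot: [[-0.966, 0.257, 0.0], [0.257, 0.966, 0.0], [-0.0, 0.0, -1.0]]
ft_force: [0.3, 0.4, -0.7]
width: 0.0002
```

Run:
```python
from h import *
st()
im,d=capture("scene"); save("scene3",cv2.resize(im[230:390,330:500],(680,600)))
```

```text
t 4.88 p [485.9 322.1 192.3] F [ 0.3  0.4 -0.7] w 0.2 R [[-0.966, 0.257, 0.0], [0.257, 0.966, 0.0], [-0.0, 0.0, -1.0]] j [ 31.3  19.4 115.4  -0.   45.2 -43.8]
```

View pics/scene3.png

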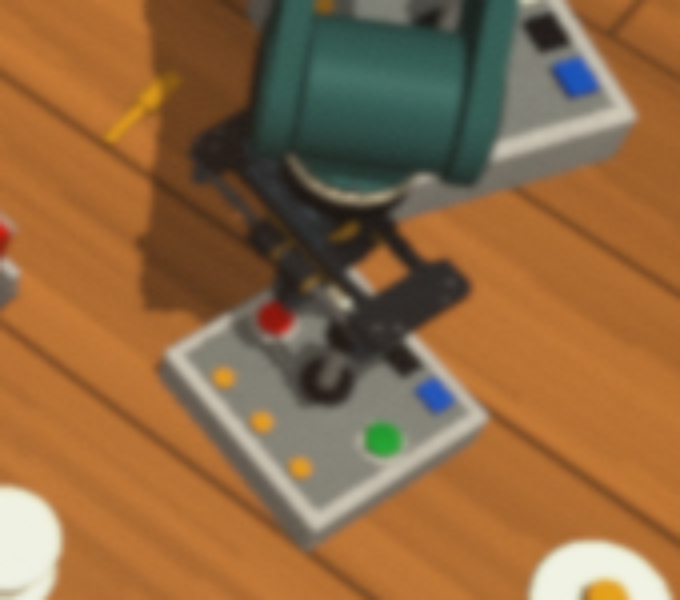

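The lever stands upright again, with the knob near (350,335). I rise and travel towards the reader.

>>> send_rows:
  plan:
    - {"gripper": 0, "x": 0, "y": 0, "z": -45, "roll": 0}
    - {"gripper": 70, "x": -8, "y": -28, "z": -40, "roll": 0}
    - {"gripper": 70, "x": -16, "y": -57, "z": 0, "roll": 0}
    - {"gripper": 70, "x": -16, "y": -57, "z": 0, "roll": 0}
    - {"gripper": 70, "x": -16, "y": -57, "z": 0, "roll": 0}

```text
time: 5.55
ee_pos: [0.4886, 0.1145, 0.2775]
tcp_rot: [[-0.966, 0.257, 0.001], [0.257, 0.966, 0.0], [-0.001, 0.0, -1.0]]
ft_force: [0.3, -0.2, -0.3]
width: 0.0375
```

>>> send_rows:
  plan:
    - {"gripper": 70, "x": -16, "y": -57, "z": 0, "roll": 0}
    - {"gripper": 70, "x": -16, "y": -57, "z": 0, "roll": 0}
    - {"gripper": 70, "x": -16, "y": -57, "z": 0, "roll": 0}
    - {"gripper": 70, "x": -16, "y": -57, "z": 0, "roll": 0}
    - {"gripper": 70, "x": -16, "y": -57, "z": 0, "roll": 0}

```text
time: 6.18
ee_pos: [0.4925, -0.1818, 0.2775]
tcp_rot: [[-0.966, 0.258, 0.001], [0.258, 0.966, -0.0], [-0.001, -0.0, -1.0]]
ft_force: [0.9, 0.8, 0.6]
width: 0.07
```

Run:
```python
from h import *
go(.496,-.340,.277)
```

```text
t 6.17 p [ 492.5 -181.8  277.5] F [0.9 0.8 0.6] w 70.0 R [[-0.966, 0.258, 0.001], [0.258, 0.966, -0.0], [-0.001, -0.0, -1.0]] j [-22.8   7.  120.    0.   52.9 -97.9]
tool delta [ -44.2 -151.9    0.5]
```

>>> send_rows:
  plan:
    - {"gripper": 70, "x": -15, "y": -51, "z": 0, "roll": 0}
    - {"gripper": 70, "x": -15, "y": -51, "z": 0, "roll": 0}
    - {"gripper": 70, "x": -14, "y": -50, "z": 0, "roll": -10.6}
    - {"gripper": 70, "x": 0, "y": 0, "z": 0, "roll": -10.6}
    - {"gripper": 70, "x": 0, "y": 0, "z": 0, "roll": -10.6}

```text
time: 6.8
ee_pos: [0.4958, -0.3387, 0.277]
tcp_rot: [[-0.956, -0.295, -0.0], [-0.295, 0.956, 0.0], [0.0, 0.0, -1.0]]
ft_force: [-0.6, 0.4, 0.8]
width: 0.07
```

Run:
```python
from h import *
go(.496,-.340,.171)
im,d=capture("scene"); save("scene4",cv2.resize(im[110:260,150:330],(720,600)))
```

```text
t 6.8 p [ 495.8 -338.7  277. ] F [-0.6  0.4  0.8] w 70.0 R [[-0.956, -0.295, -0.0], [-0.295, 0.956, 0.0], [0.0, 0.0, -1.0]] j [ -36.6   14.   111.6    0.    54.4 -143.7]
tool delta [  0.2  -1.4 106. ]
```

View pics/scene4.png

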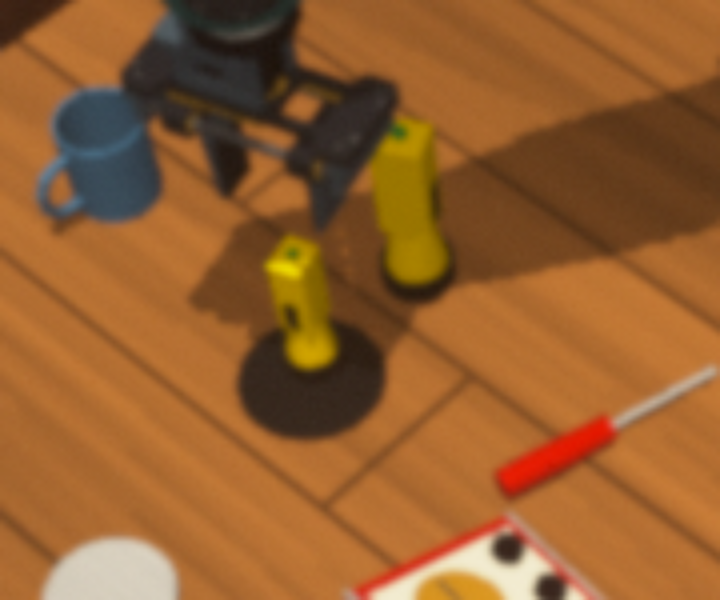

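The open fingers straddle the small reader at (295,255) in the crop. I go down and close.

>>> send_rows:
  plan:
    - {"gripper": 70, "x": 0, "y": -1, "z": 36, "roll": 0}
    - {"gripper": 70, "x": 0, "y": 0, "z": 36, "roll": 0}
    - {"gripper": 70, "x": 0, "y": 0, "z": 34, "roll": 0}
    - {"gripper": 20, "x": 0, "y": 0, "z": 0, "roll": 0}
    - {"gripper": 20, "x": 0, "y": 0, "z": 0, "roll": 0}

```text
time: 7.48
ee_pos: [0.497, -0.3392, 0.1725]
tcp_rot: [[-0.957, -0.289, 0.001], [-0.289, 0.957, -0.001], [-0.001, -0.001, -1.0]]
ft_force: [-0.8, 0.1, 0.9]
width: 0.0526
```

>>> send_rows:
  plan:
    - {"gripper": 20, "x": 0, "y": 0, "z": 0, "roll": 0}
    - {"gripper": 20, "x": 0, "y": 0, "z": 0, "roll": 0}
    - {"gripper": 20, "x": 0, "y": 0, "z": 0, "roll": 0}

```text
time: 7.85
ee_pos: [0.4968, -0.3391, 0.1719]
tcp_rot: [[-0.957, -0.29, 0.001], [-0.29, 0.957, -0.001], [-0.001, -0.001, -1.0]]
ft_force: [-0.2, 0.3, 5.7]
width: 0.0276
```

>>> send_rows:
  plan:
    - {"gripper": 20, "x": 0, "y": 0, "z": -12, "roll": 0}
    - {"gripper": 20, "x": -15, "y": -3, "z": -8, "roll": 0}
    - {"gripper": 20, "x": -16, "y": -2, "z": 0, "roll": 8}
    - {"gripper": 20, "x": 0, "y": 0, "z": 0, "roll": 8}
    - {"gripper": 20, "x": 0, "y": 0, "z": 0, "roll": 8}

```text
time: 8.48
ee_pos: [0.5288, -0.3345, 0.1918]
tcp_rot: [[-0.992, 0.128, 0.001], [0.128, 0.992, -0.0], [-0.001, -0.0, -1.0]]
ft_force: [0.1, 0.3, -1.9]
width: 0.0278
```

>>> send_rows:
  plan:
    - {"gripper": 20, "x": 0, "y": 0, "z": 0, "roll": 0}

```text
time: 8.6
ee_pos: [0.5285, -0.3346, 0.1917]
tcp_rot: [[-0.992, 0.123, 0.001], [0.123, 0.992, -0.0], [-0.001, -0.0, -1.0]]
ft_force: [-0.1, 0.3, -2.3]
width: 0.0275
```

Run:
```python
from h import *
st()
im,d=capture("scene"); save("scene5",cv2.resize(im[110:260,150:330],(720,600)))
```

```text
t 8.6 p [ 528.5 -334.6  191.7] F [-0.1  0.3 -2.3] w 27.5 R [[-0.992, 0.123, 0.001], [0.123, 0.992, -0.0], [-0.001, -0.0, -1.0]] j [ -34.5   22.8  110.4    0.    46.7 -117.4]
```

View pics/scene5.png

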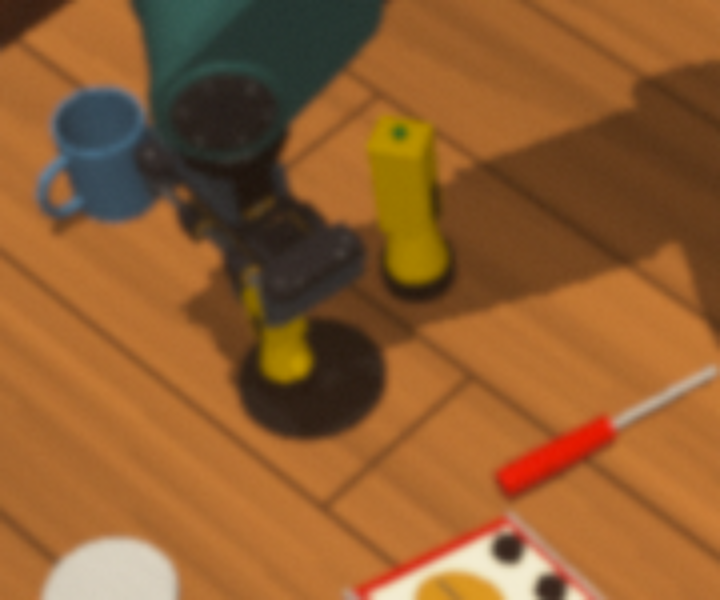

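The reader is held (2 N) and hangs just above the pad, with tool x along the face's lean direction. The tool itself cannot tilt, so I set the nose edge on the rubber pad and pivot the reader in the jaws.

>>> send_rows:
  plan:
    - {"gripper": 20, "x": 0, "y": 0, "z": 12, "roll": 0}
    - {"gripper": 20, "x": 0, "y": 0, "z": 7, "roll": 0}
    - {"gripper": 20, "x": 0, "y": 0, "z": 2, "roll": 0}
    - {"gripper": 20, "x": 0, "y": 0, "z": 0, "roll": 0}

```text
time: 9.15
ee_pos: [0.5281, -0.3347, 0.1711]
tcp_rot: [[-0.992, 0.123, 0.0], [0.123, 0.992, 0.0], [-0.0, 0.0, -1.0]]
ft_force: [-3.9, 5.8, 19.4]
width: 0.0275
```

>>> send_rows:
  plan:
    - {"gripper": 20, "x": 3, "y": 0, "z": 0, "roll": 0}
    - {"gripper": 20, "x": 3, "y": 0, "z": -1, "roll": 0}
    - {"gripper": 20, "x": 3, "y": 0, "z": 0, "roll": 0}

```text
time: 9.52
ee_pos: [0.5188, -0.3336, 0.1712]
tcp_rot: [[-0.992, 0.124, 0.001], [0.124, 0.992, -0.0], [-0.001, -0.0, -1.0]]
ft_force: [2.0, -0.1, 2.0]
width: 0.028
```

Run:
```python
from h import *
s=st(); print(np.round(s["moment"],2))
im,d=capture("scene"); save("scene6",cv2.resize(im[160:220,190:260],(700,600)))
```

```text
t 9.53 p [ 518.8 -333.6  171.2] F [ 2.  -0.1  2. ] w 28.0 R [[-0.992, 0.124, 0.001], [0.124, 0.992, -0.0], [-0.001, -0.0, -1.0]] j [ -34.9   23.9  111.7    0.    44.4 -117.8]
[-0.14 -0.61 -0.01]
```

View pics/scene6.png

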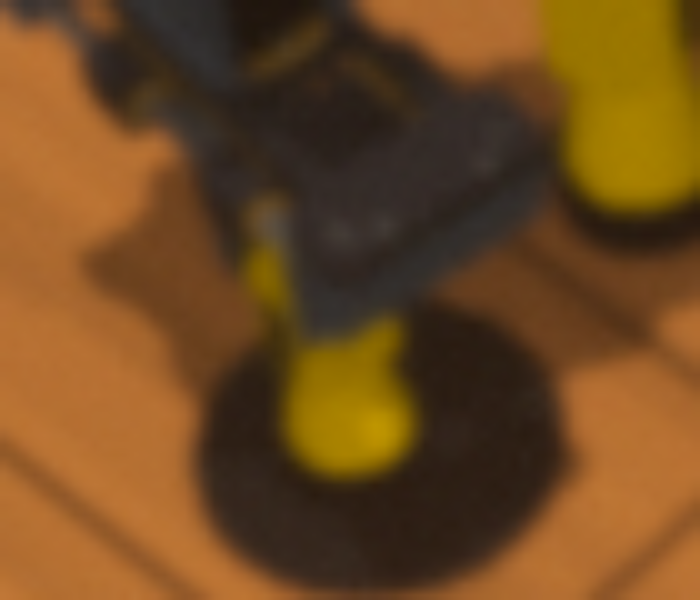

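```bash
cat >> h.py <<'E'
def cloud(cams=("scene","top"),xy=(.52,-.335),r=.09,zlo=.02,zhi=.145):
    out=[]
    for c in cams:
        im,d=capture(c); P=pts(c,d); i=im.astype(int)
        m=(d>0)&(i[...,0]>110)&(i[...,1]>90)&(i[...,2]<60)&(np.hypot(P[...,0]-xy[0],P[...,1]-xy[1])<r)&(P[...,2]>zlo)&(P[...,2]<zhi)
        out.append((c,P[m],i[m]))
    return out
from scipy.optimize import least_squares
def prof(h): # radius of cone (nose h 0-16 r24; cone to 13 at 55)
    return np.where(h<.016,.024,np.clip(.024-(h-.016)/(.039)*.011,.013,.024))
def fitaxis(Q,x0,y0,jaw=None,tilt0=0.):
    """fit cone: points with axis; params nose xy, z, tilt along nh, tilt along jaw"""
    nh=np.array([-.992,.124,0]); jy=np.array([.124,.992,0])
    def res(p):
        a=np.array([0,0,1.])+np.tan(p[3])*nh+p[4]*jy; a/=np.linalg.norm(a)
        o=np.array([p[0],p[1],p[2]]); d=Q-o; h=d@a
        rad=np.linalg.norm(d-np.outer(h,a),axis=1)
        k=(h<.054)
        return np.r_[np.where(k,rad-prof(h),0),(p[4])*.05,(p[2]-.008)*.3]
    s=least_squares(res,[x0,y0,.004,tilt0,0],loss="soft_l1",f_scale=.002)
    return s
E
python3 - <<'E'
from h import *
for c,Q,i in cloud(zhi=.075):
    print(c,len(Q), Q.mean(0).round(4) if len(Q) else None)
    if len(Q)>20:
        for zl in np.arange(.02,.08,.01):
            k=(Q[:,2]>=zl)&(Q[:,2]<zl+.01); 
            if k.sum(): print("  z",zl.round(2),k.sum(),Q[k].mean(0).round(4))
        for t in(0,.15):
            s=fitaxis(Q,.52,-.335,tilt0=t); print("fit",s.x.round(4),s.cost)
E
```

```text
scene 108 [ 0.5234 -0.322   0.0466]
  z 0.02 20 [ 0.5238 -0.3212  0.0265]
  z 0.03 21 [ 0.5251 -0.3234  0.0354]
  z 0.04 25 [ 0.5218 -0.3218  0.0444]
  z 0.05 15 [ 0.5212 -0.3221  0.0547]
  z 0.06 19 [ 0.5246 -0.3221  0.0659]
  z 0.07 8 [ 0.5239 -0.3209  0.0726]
fit [ 0.4949 -0.3324 -0.0229 -0.4967  0.1469] 2.6430777936558626e-05
fit [ 0.5131 -0.3309 -0.0203 -0.1183  0.0228] 4.587027253700168e-05
top 0 None
```

The nose slid about 9 mm without tilting, because there was too little pressure on it. I press harder on the rubber and drag again.

>>> send_rows:
  plan:
    - {"gripper": 20, "x": 0, "y": 0, "z": 2, "roll": 0}
    - {"gripper": 20, "x": 0, "y": 0, "z": 1, "roll": 0}

```text
time: 9.93
ee_pos: [0.5197, -0.334, 0.1708]
tcp_rot: [[-0.992, 0.124, 0.001], [0.124, 0.992, -0.0], [-0.001, -0.0, -1.0]]
ft_force: [-7.2, 9.4, 46.6]
width: 0.0279
```

>>> send_rows:
  plan:
    - {"gripper": 20, "x": 2, "y": 0, "z": 1, "roll": 0}

```text
time: 10.05
ee_pos: [0.5187, -0.3339, 0.1705]
tcp_rot: [[-0.992, 0.124, 0.004], [0.124, 0.992, -0.001], [-0.004, -0.001, -1.0]]
ft_force: [-0.1, 12.3, 44.6]
width: 0.0276
```

>>> send_rows:
  plan:
    - {"gripper": 20, "x": 3, "y": 0, "z": 0, "roll": 0}

```text
time: 10.18
ee_pos: [0.5167, -0.3337, 0.1705]
tcp_rot: [[-0.992, 0.125, 0.007], [0.125, 0.992, -0.002], [-0.007, -0.001, -1.0]]
ft_force: [11.5, 9.2, 28.9]
width: 0.0277
```

Run:
```python
from h import *
s=st(); print(np.round(s["moment"],2))
```

```text
t 10.18 p [ 516.7 -333.7  170.5] F [11.5  9.2 28.9] w 27.7 R [[-0.992, 0.125, 0.007], [0.125, 0.992, -0.002], [-0.007, -0.001, -1.0]] j [ -35.1   23.7  112.     0.2   43.9 -118. ]
[ 2.42 -2.37 -0.03]
```

>>> send_rows:
  plan:
    - {"gripper": 20, "x": 3, "y": 0, "z": 1, "roll": 0}

```text
time: 10.3
ee_pos: [0.5146, -0.3338, 0.1703]
tcp_rot: [[-0.992, 0.125, 0.008], [0.125, 0.992, -0.003], [-0.009, -0.002, -1.0]]
ft_force: [10.7, 10.3, 41.5]
width: 0.028
```

>>> send_rows:
  plan:
    - {"gripper": 20, "x": 3, "y": 0, "z": 0, "roll": 0}

```text
time: 10.42
ee_pos: [0.5116, -0.3334, 0.1702]
tcp_rot: [[-0.992, 0.125, 0.008], [0.125, 0.992, -0.003], [-0.009, -0.002, -1.0]]
ft_force: [10.4, 9.3, 36.0]
width: 0.0279
```

Run:
```python
from h import *
s=st(); print(np.round(s["moment"],2))
c,Q,i=cloud(("scene",),zhi=.09)[0]
for zl in np.arange(.02,.09,.01):
    k=(Q[:,2]>=zl)&(Q[:,2]<zl+.01)
    if k.sum(): print("  z",zl.round(2),k.sum(),Q[k].mean(0).round(4))
im,d=capture("scene"); save("scene7",cv2.resize(im[160:220,190:260],(700,600)))
```

```text
t 10.43 p [ 511.6 -333.4  170.2] F [10.4  9.3 36. ] w 27.9 R [[-0.992, 0.125, 0.008], [0.125, 0.992, -0.003], [-0.009, -0.002, -1.0]] j [ -35.3   23.4  112.6    0.2   43.5 -118.3]
[ 2.62 -2.37 -0.1 ]
  z 0.02 23 [ 0.5239 -0.3221  0.0265]
  z 0.03 21 [ 0.524  -0.3243  0.0344]
  z 0.04 26 [ 0.5226 -0.3243  0.0449]
  z 0.05 16 [ 0.5198 -0.3229  0.0536]
  z 0.06 17 [ 0.5186 -0.3216  0.0656]
  z 0.07 17 [ 0.5213 -0.3215  0.0743]
  z 0.08 4 [ 0.5275 -0.3209  0.0818]
```

View pics/scene7.png

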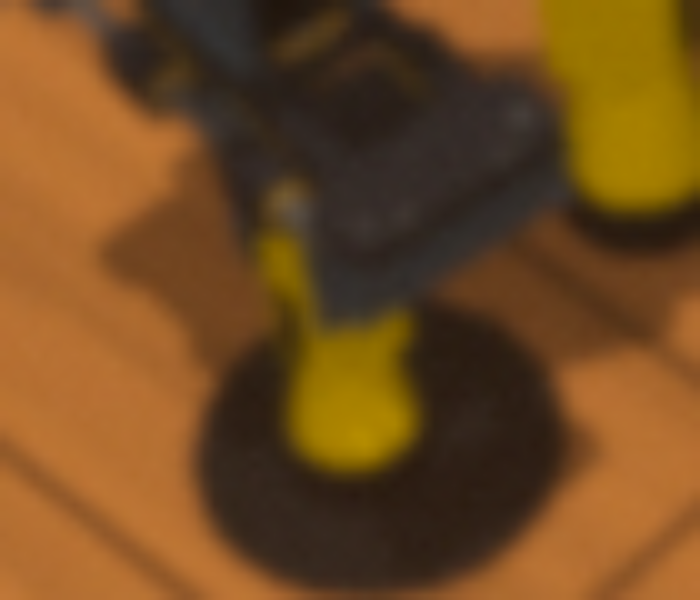

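The nose stayed put (x≈0.524) while the upper part moved towards -x, so it is pivoting. I go on.

>>> send_rows:
  plan:
    - {"gripper": 20, "x": 3, "y": 0, "z": 0, "roll": 0}
    - {"gripper": 20, "x": 3, "y": 0, "z": 0, "roll": 0}

```text
time: 10.78
ee_pos: [0.5052, -0.3325, 0.1698]
tcp_rot: [[-0.992, 0.125, 0.007], [0.125, 0.992, -0.003], [-0.008, -0.002, -1.0]]
ft_force: [8.9, 7.5, 34.2]
width: 0.028
```

>>> send_rows:
  plan:
    - {"gripper": 20, "x": 3, "y": 0, "z": 0, "roll": 0}
    - {"gripper": 20, "x": 3, "y": 0, "z": 0, "roll": 0}

```text
time: 11.02
ee_pos: [0.4985, -0.3315, 0.1692]
tcp_rot: [[-0.992, 0.125, 0.006], [0.125, 0.992, -0.002], [-0.006, -0.001, -1.0]]
ft_force: [6.5, 7.3, 27.8]
width: 0.0281
```

Run:
```python
from h import *
s=st(); print(np.round(s["moment"],2))
c,Q,i=cloud(("scene",),zhi=.09)[0]
for zl in np.arange(.02,.09,.01):
    k=(Q[:,2]>=zl)&(Q[:,2]<zl+.01)
    if k.sum(): print("  z",zl.round(2),k.sum(),Q[k].mean(0).round(4))
```

```text
t 11.03 p [ 498.5 -331.5  169.2] F [ 6.5  7.3 27.8] w 28.1 R [[-0.992, 0.125, 0.006], [0.125, 0.992, -0.002], [-0.006, -0.001, -1.0]] j [-3.590e+01  2.260e+01  1.139e+02  1.000e-01  4.310e+01 -1.188e+02]
[ 2.22 -1.69 -0.02]
  z 0.02 24 [ 0.5246 -0.3284  0.0265]
  z 0.03 30 [ 0.5234 -0.3254  0.0362]
  z 0.04 26 [ 0.5188 -0.3252  0.044 ]
  z 0.05 22 [ 0.5166 -0.3243  0.0543]
  z 0.06 18 [ 0.5134 -0.3212  0.0651]
  z 0.07 14 [ 0.5143 -0.3207  0.0744]
  z 0.08 10 [ 0.5179 -0.3224  0.0848]
```

>>> send_rows:
  plan:
    - {"gripper": 20, "x": 3, "y": 0, "z": 0.5, "roll": 0}
    - {"gripper": 20, "x": 3, "y": 0, "z": 0.5, "roll": 0}
    - {"gripper": 20, "x": 3, "y": 0, "z": 0.5, "roll": 0}

```text
time: 11.45
ee_pos: [0.4892, -0.3303, 0.1674]
tcp_rot: [[-0.992, 0.125, 0.005], [0.125, 0.992, -0.002], [-0.005, -0.001, -1.0]]
ft_force: [3.7, 7.6, 30.2]
width: 0.028
```

>>> send_rows:
  plan:
    - {"gripper": 20, "x": 3, "y": 0, "z": 0.5, "roll": 0}
    - {"gripper": 20, "x": 3, "y": 0, "z": 0.5, "roll": 0}
    - {"gripper": 20, "x": 3, "y": 0, "z": 0.5, "roll": 0}

```text
time: 11.82
ee_pos: [0.4796, -0.3289, 0.1652]
tcp_rot: [[-0.992, 0.124, 0.003], [0.124, 0.992, -0.001], [-0.003, -0.001, -1.0]]
ft_force: [1.6, 5.7, 23.7]
width: 0.0277
```

Run:
```python
from h import *
s=st(); print(np.round(s["moment"],2))
c,Q,i=cloud(("scene",),zhi=.09)[0]
for zl in np.arange(.02,.09,.01):
    k=(Q[:,2]>=zl)&(Q[:,2]<zl+.01)
    if k.sum(): print("  z",zl.round(2),k.sum(),Q[k].mean(0).round(4))
im,d=capture("scene"); save("scene8",cv2.resize(im[160:220,190:260],(700,600)))
```

```text
t 11.82 p [ 479.6 -328.9  165.2] F [ 1.6  5.7 23.7] w 27.7 R [[-0.992, 0.124, 0.003], [0.124, 0.992, -0.001], [-0.003, -0.001, -1.0]] j [-3.680e+01  2.170e+01  1.159e+02  1.000e-01  4.220e+01 -1.197e+02]
[ 1.62 -1.09  0.09]
  z 0.02 13 [ 0.5172 -0.322   0.0272]
  z 0.03 33 [ 0.5194 -0.3273  0.0347]
  z 0.04 32 [ 0.5168 -0.3275  0.0445]
  z 0.05 29 [ 0.5103 -0.3246  0.0537]
  z 0.06 21 [ 0.5044 -0.3233  0.0653]
  z 0.07 20 [ 0.5051 -0.3214  0.0743]
  z 0.08 17 [ 0.5069 -0.3214  0.0841]
```

View pics/scene8.png

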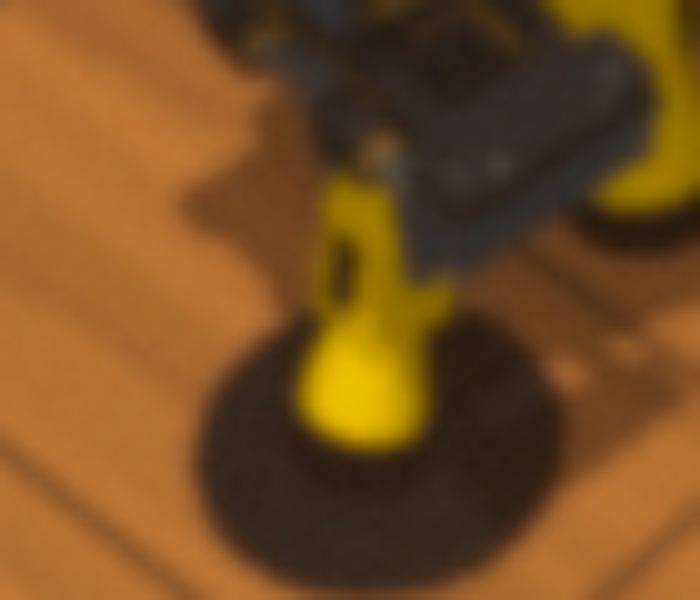

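The reader is now clearly tilted in the jaws, top towards the robot. I lift it clear and measure the tilt.

>>> send_rows:
  plan:
    - {"gripper": 20, "x": 0, "y": 0, "z": -8, "roll": 0}
    - {"gripper": 20, "x": 0, "y": 0, "z": -24, "roll": 0}
    - {"gripper": 20, "x": 0, "y": 0, "z": -40, "roll": 0}
    - {"gripper": 20, "x": 0, "y": 0, "z": -40, "roll": 0}
    - {"gripper": 20, "x": 0, "y": 40, "z": -10, "roll": 0}

```text
time: 12.55
ee_pos: [0.4834, -0.29, 0.2876]
tcp_rot: [[-0.992, 0.126, 0.002], [0.126, 0.992, -0.002], [-0.003, -0.002, -1.0]]
ft_force: [-0.1, 0.5, -1.2]
width: 0.0279
```

>>> send_rows:
  plan:
    - {"gripper": 20, "x": -20, "y": 58, "z": 0, "roll": 0}
    - {"gripper": 20, "x": -20, "y": 58, "z": 0, "roll": 0}
    - {"gripper": 20, "x": -20, "y": 58, "z": 0, "roll": 0}
    - {"gripper": 20, "x": 0, "y": 0, "z": 0, "roll": 0}

```text
time: 13.05
ee_pos: [0.5648, -0.1204, 0.2848]
tcp_rot: [[-0.993, 0.12, -0.001], [0.12, 0.993, 0.0], [0.001, 0.0, -1.0]]
ft_force: [0.4, -0.5, -1.3]
width: 0.028
```

Run:
```python
from h import *
s=st()
im,d=capture("scene"); save("scene9",im); np.savez("s9.npz",im=im,d=d)
```

```text
t 13.05 p [ 564.8 -120.4  284.8] F [ 0.4 -0.5 -1.3] w 28.0 R [[-0.993, 0.12, -0.001], [0.12, 0.993, 0.0], [0.001, 0.0, -1.0]] j [-14.3  11.4 114.    0.   54.8 -97.5]
```

View pics/scene9.png

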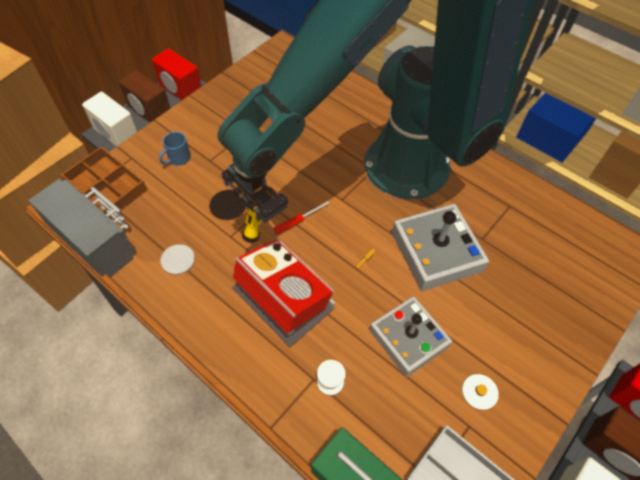

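```bash
cat >> h.py <<'E'
def model_pts(th,L,dx,G,nh,jy):
    zu=np.array([0,0,1.]); a=np.cos(th)*zu+np.sin(th)*nh; b=np.cos(th)*nh-np.sin(th)*zu
    o=G+dx*nh-L*a
    return o,a,b,jy
def fit_tilt(c="scene",im=None,d=None,s=None,vis=None,zmin=.01):
    s=s or observe(); R=np.array(s["tcp_rot"]); G=np.array(s["ee_pos"])+.06*R[:,2]
    nh=R[:,0].copy(); nh[2]=0; nh/=np.linalg.norm(nh); jy=np.array([-nh[1],nh[0],0]); jy*=np.sign(jy@R[:,1])
    if im is None: im,d=capture(c)
    P=pts(c,d); hsv=cv2.cvtColor(im,cv2.COLOR_RGB2HSV)
    near=(d>0)&(np.linalg.norm(P-(G-[0,0,.06]),axis=2)<.1)
    yel=near&(hsv[...,0]>=23)&(hsv[...,0]<=33)&(hsv[...,1]>170)&(hsv[...,2]>60)
    m=camera_model(c);K=np.array(m["camera_matrix"]);T=np.linalg.inv(np.array(m["T"]))
    def proj(X):
        q=np.c_[X,np.ones(len(X))]@T.T
        return np.c_[K[0,0]*q[:,0]/-q[:,2]+K[0,2],K[1,1]*-q[:,1]/-q[:,2]+K[1,2]]
    Q=P[yel]; print("yellow",yel.sum(),Q.min(0).round(3),Q.max(0).round(3))
    # depth residuals: distance to surface
    def res(p):
        o,a,b,j=model_pts(p[0],p[1],p[2],G,nh,jy)
        D=Q-o-p[3]*j; h=D@a; u=D@b; v=D@j
        rc=np.hypot(u,v)-prof(h)*np.where(h<.055,1,1)
        bx=np.maximum(abs(u)-.017,abs(v)-.014)
        r=np.where(h<.054,rc,bx); r=np.maximum(r,-h)
        return np.r_[r/.002, p[2]/.003*3, p[3]/.003*3,(p[1]-.10)/.006*3]
    for t0 in(.2,.4):
        f=least_squares(res,[t0,.1,0,0],loss="soft_l1"); print("th %.3f L %.1f dx %.1f dy %.1f cost %.1f"%(f.x[0],*(f.x[1:]*1000),f.cost))
    # silhouette of lower part
    p=f.x; o,a,b,j=model_pts(p[0],p[1],p[2],G,nh,jy); o=o+p[3]*j
    rings=[]
    for h in(0,.016,.055):
        t=np.linspace(0,2*np.pi,40); r=float(prof(np.array(h)))
        rings.append(proj(o+h*a+np.outer(r*np.cos(t),b)+np.outer(r*np.sin(t),j)))
    if vis:
        V=cv2.resize(im,None,fx=6,fy=6,interpolation=cv2.INTER_CUBIC)
        for r in rings: cv2.polylines(V,[((r+.5)*6).astype(np.int32)],True,(0,255,255),1)
        for X in(o,o+.1*a): 
            u=((proj(X[None])[0]+.5)*6).astype(int); cv2.circle(V,tuple(int(k) for k in u),4,(255,0,255),-1)
        cu=((proj(o[None])[0]+.5)*6).astype(int)
        save(vis,V[max(cu[1]-350,0):cu[1]+200,max(cu[0]-300,0):cu[0]+300])
    return f.x,o,a,yel
E
python3 - <<'E'
from h import *
z=np.load("s9.npz"); p,o,a,y=fit_tilt(im=z["im"],d=z["d"],vis="fit9"); print(o.round(4),a.round(3))
E
```

```text
yellow 245 [ 0.575 -0.139  0.147] [ 0.616 -0.104  0.242]
th 0.223 L 80.2 dx -5.3 dy -0.7 cost 199.6
th 0.292 L 103.9 dx -4.8 dy 0.7 cost 85.8
[ 0.5985 -0.1254  0.1252] [-0.285  0.035  0.958]
```

View pics/fit9.png

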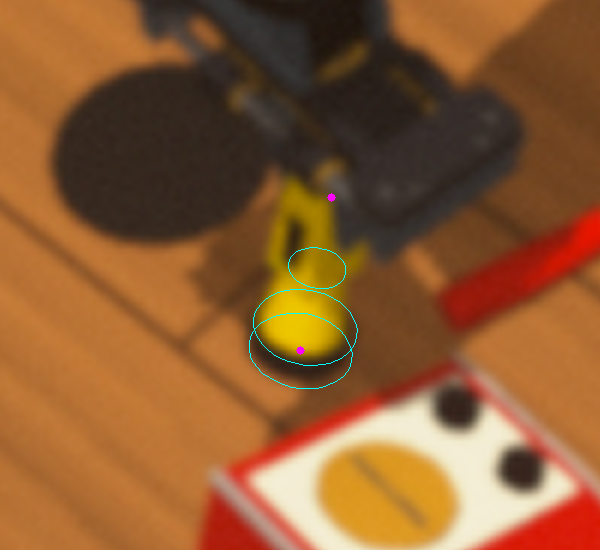

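```bash
cat >> h.py <<'E'
from scipy.optimize import minimize
def sil_fit(im,d,s,c="scene",vis=None,x0=(.3,.1,0,0)):
    R=np.array(s["tcp_rot"]); G=np.array(s["ee_pos"])+.06*R[:,2]
    nh=R[:,0].copy(); nh[2]=0; nh/=np.linalg.norm(nh); jy=np.array([-nh[1],nh[0],0]); jy*=np.sign(jy@R[:,1])
    m=camera_model(c);K=np.array(m["camera_matrix"]);T=np.linalg.inv(np.array(m["T"]))
    S=6
    def proj(X):
        q=np.c_[X,np.ones(len(X))]@T.T
        return np.c_[K[0,0]*q[:,0]/-q[:,2]+K[0,2],K[1,1]*-q[:,1]/-q[:,2]+K[1,2]]
    c0=proj((G-[0,0,.06])[None])[0].astype(int); x1,y1=c0-45
    crop=cv2.resize(im[y1:y1+90,x1:x1+90],None,fx=S,fy=S,interpolation=cv2.INTER_CUBIC)
    hsv=cv2.cvtColor(crop,cv2.COLOR_RGB2HSV)
    yel=((hsv[...,0]>=22)&(hsv[...,0]<=35)&(hsv[...,1]>170)&(hsv[...,2]>60)).astype(np.uint8)
    n,l,stt,_=cv2.connectedComponentsWithStats(yel); 
    k=1+np.argmax(stt[1:,4]); yel=(l==k)
    t=np.linspace(0,2*np.pi,60,endpoint=False)
    def ring(o,a,b,j,h,r): return o+h*a+np.outer(r*np.cos(t),b)+np.outer(r*np.sin(t),j)
    def box(o,a,b,j,h0,h1): return np.array([o+h*a+u*.017*b+v*.014*j for h in(h0,h1) for u in(-1,1) for v in(-1,1)])
    def fill(X,im0,val=1):
        q=((proj(X)-[x1,y1]+.5)*S); hull=cv2.convexHull(q.astype(np.float32)); cv2.fillConvexPoly(im0,np.round(hull).astype(np.int32),val)
    def render(p):
        th,L,dx,dy=p; o,a,b,j=model_pts(th,L,dx,G,nh,jy); o=o+dy*j
        M=np.zeros(yel.shape,np.uint8); D=np.zeros(yel.shape,np.uint8)
        fill(np.r_[ring(o,a,b,j,.016,.024),ring(o,a,b,j,.055,.013)],M)
        fill(box(o,a,b,j,.052,.072),M)
        fill(box(o,a,b,j,.072,.13),D)
        N=np.zeros_like(M)
        return M,D,o,a,b,j
    def cost(q):
        p=np.array(q)*[.1,.01,.01,.01]
        M,D,*_=render(p); care=(D==0)|(M>0)
        A=yel&care; B=(M>0)
        return 1-(A&B).sum()/max((A|B).sum(),1)+.02*(q[3]/.2)**2*.05+.002*(q[2]/.3)**2
    best=None
    for th0 in(.2,.35,.5):
        r=minimize(cost,[th0*10,x0[1]*100,0,0],method="Nelder-Mead",options=dict(initial_simplex=np.array([[th0*10,10,0,0],[th0*10+1.5,10,0,0],[th0*10,10.8,0,0],[th0*10,10,.5,0],[th0*10,10,0,.4]]),maxiter=400))
        print("th0",th0,"cost %.4f"%r.fun,(r.x*[.1,10,10,10]).round(3))
        if best is None or r.fun<best.fun: best=r
    p=best.x*[.1,.01,.01,.01]; M,D,o,a,b,j=render(p)
    if vis:
        V=crop.copy(); cs,_=cv2.findContours(M,cv2.RETR_EXTERNAL,cv2.CHAIN_APPROX_NONE); cv2.drawContours(V,cs,-1,(0,255,255),1)
        cs,_=cv2.findContours(yel.astype(np.uint8),cv2.RETR_EXTERNAL,cv2.CHAIN_APPROX_NONE); cv2.drawContours(V,cs,-1,(255,0,255),1)
        save(vis,V)
    return p,o,a
E
python3 - <<'E'
from h import *
z=np.load("s9.npz"); p,o,a=sil_fit(z["im"],z["d"],observe(),vis="sil9"); print(o.round(4),a.round(3))
E
```

```text
th0 0.2 cost 0.2440 [  0.333 107.338   0.306  -6.493]
th0 0.35 cost 0.2505 [  0.432 100.067   0.688  -1.358]
th0 0.5 cost 0.2445 [  0.377 102.583  -0.767  -3.957]
[ 0.5977 -0.1326  0.1232] [-0.324  0.04   0.945]
```

View pics/sil9.png

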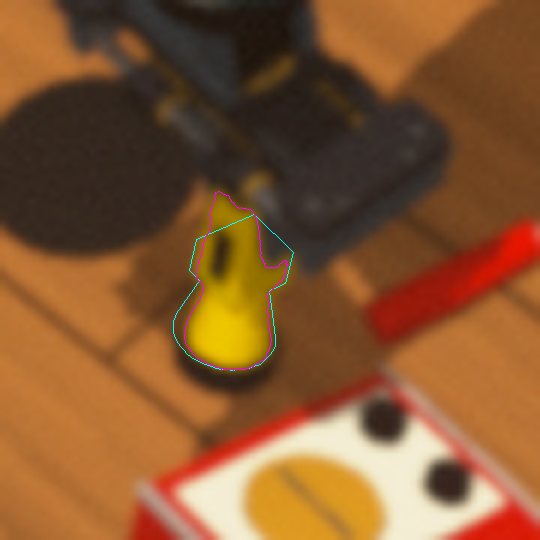

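```bash
python3 - <<'E'
s=open("h.py").read()
s=s.replace("fill(np.r_[ring(o,a,b,j,.016,.024),","fill(np.r_[ring(o,a,b,j,.016,CB),")
s=s.replace("M,D,*_=render(p); care=(D==0)|(M>0)","M,D,*_=render(p); care=((D==0)|(M>0))&~grip")
s=s.replace("    t=np.linspace(0,2*np.pi,60,endpoint=False)","    grip=cv2.dilate(((hsv[...,2]<85)&(hsv[...,1]<140)).astype(np.uint8),np.ones((9,9)))>0\n    grip[int(yel.shape[0]*.53):]=False\n    t=np.linspace(0,2*np.pi,60,endpoint=False)")
s+="\nCB=.0205\n"
open("h.py","w").write(s)
E
python3 - <<'E'
import h
from h import *
z=np.load("s9.npz")
for cb in(.019,.0205,.022):
    h.CB=cb; print(cb); p,o,a=sil_fit(z["im"],z["d"],observe(),vis="sil9_%d"%(cb*1e4)); print(o.round(4),a.round(3))
E
```

```text
0.019
th0 0.2 cost 0.1839 [  0.342 105.753  -2.201  -1.861]
th0 0.35 cost 0.1881 [  0.375 104.143  -1.396  -0.512]
th0 0.5 cost 0.1963 [  0.389 103.974  -0.643  -0.803]
[ 0.6012 -0.1283  0.125 ] [-0.333  0.041  0.942]
0.0205
th0 0.2 cost 0.1813 [  0.337 105.937  -1.276  -2.655]
th0 0.35 cost 0.1949 [  0.381 102.836  -0.764  -0.137]
th0 0.5 cost 0.1913 [  0.351 107.891   0.912  -2.919]
[ 0.5997 -0.129   0.1247] [-0.328  0.04   0.944]
0.022
th0 0.2 cost 0.2048 [  0.303 107.383  -1.903  -5.193]
th0 0.35 cost 0.2235 [  0.401 102.787   0.853  -0.958]
th0 0.5 cost 0.2057 [  0.31  107.424  -1.331  -5.438]
[ 0.5971 -0.1312  0.1222] [-0.296  0.036  0.954]
```

View pics/sil9_205.png

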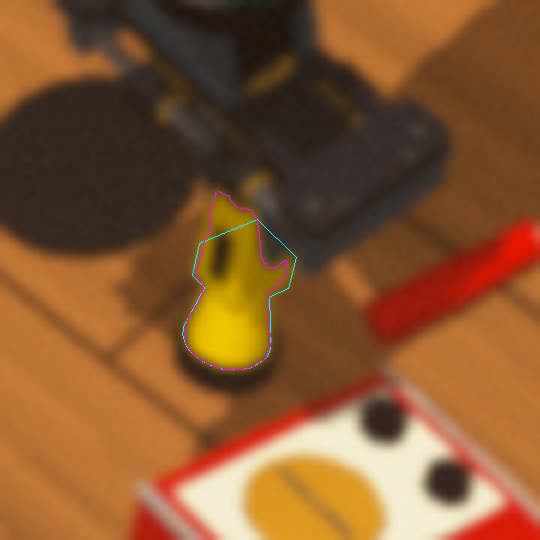

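The fit overlays well: tilt about 0.34–0.38 rad (0.357 needed), with the nose about 104 mm below the grasp point. Now I pin down the speaker mouth by rectifying the face plane from both first pictures.

Run:
```python
from h import *
n=np.array([-.3475,.044,.937]); n/=np.linalg.norm(n)
ex=np.array([0,0,1.])-n*n[2]; ex/=np.linalg.norm(ex)   # up-slope
ey=np.cross(n,ex); print("ex",ex.round(3),"ey",ey.round(3))
c0=np.array([.622,.069,.120])
for c in("top","scene"):
    im=np.load(c+"0.npz")["im"]
    m=camera_model(c);K=np.array(m["camera_matrix"]);T=np.linalg.inv(np.array(m["T"]))
    S=.0005; g=(np.arange(320)-160)*S
    U,V=np.meshgrid(g,g)   # U along ey, V along -ex
    X=c0+U[...,None]*ey-V[...,None]*ex
    q=np.concatenate([X,np.ones(X.shape[:2]+(1,))],-1)@T.T
    u=K[0,0]*q[...,0]/-q[...,2]+K[0,2]; v=K[1,1]*-q[...,1]/-q[...,2]+K[1,2]
    r=cv2.remap(im,u.astype(np.float32),v.astype(np.float32),cv2.INTER_CUBIC)
    hsv=cv2.cvtColor(r,cv2.COLOR_RGB2HSV)
    sil=((hsv[...,1]<110)&(hsv[...,2]>40)).astype(np.uint8)
    nl,l,stt,ce=cv2.connectedComponentsWithStats(sil); k=l[160,160]
    M=(l==k).astype(np.uint8); cs,_=cv2.findContours(M,cv2.RETR_EXTERNAL,cv2.CHAIN_APPROX_NONE); cc=max(cs,key=cv2.contourArea)
    el=cv2.fitEllipse(cc); print(c,"ellipse centre mm (ey,-ex)",(np.array(el[0])-160)*.5,"axes mm",np.array(el[1])*.5)
    ctr=c0+(el[0][0]-160)*S*ey-(el[0][1]-160)*S*ex; print(ctr.round(4))
    vv=cv2.resize(r,(400,400)); cv2.circle(vv,(200,200),3,(0,255,0),-1); save("rect_"+c,vv)
a=cv2.imread("pics/rect_top.png");b=cv2.imread("pics/rect_scene.png");cv2.imwrite("pics/rect.png",cv2.hconcat([a,b]))
```

```text
ex [ 0.929 -0.118  0.35 ] ey [0.126 0.992 0.   ]
top ellipse centre mm (ey,-ex) [ 2.05095673 -5.02709198] axes mm [86.70133972 88.30204773]
[0.6269 0.0704 0.1218]
scene ellipse centre mm (ey,-ex) [ 5.06002045 -9.58124542] axes mm [72.82958984 84.05461884]
[0.6315 0.0729 0.1234]
```

View pics/rect.png

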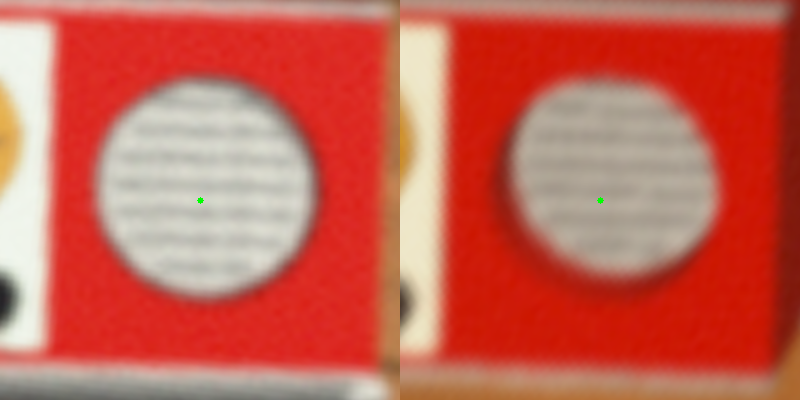

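In both cameras the rim circles, about 90 mm wide, agree on a mouth centre of (0.627, 0.0717, 0.122). The networks said (0.622, 0.069), which is within their accuracy. I move to hover 15 mm off the mouth.

>>> send_rows:
  plan:
    - {"gripper": 20, "x": 0, "y": 10, "z": -40, "roll": 0}
    - {"gripper": 20, "x": 1, "y": 50, "z": 0, "roll": 0}
    - {"gripper": 20, "x": 1, "y": 50, "z": 0, "roll": 0}
    - {"gripper": 20, "x": 1, "y": 50, "z": 0, "roll": 0}
    - {"gripper": 20, "x": 1, "y": 39, "z": 10, "roll": 0}

```text
time: 13.72
ee_pos: [0.5848, 0.0749, 0.3155]
tcp_rot: [[-0.992, 0.125, 0.0], [0.125, 0.992, -0.0], [-0.0, -0.0, -1.0]]
ft_force: [1.0, 0.5, -2.3]
width: 0.0281
```

>>> send_rows:
  plan:
    - {"gripper": 20, "x": 0, "y": 0, "z": 21, "roll": 0}
    - {"gripper": 20, "x": 0, "y": 0, "z": 0, "roll": 0}

```text
time: 13.98
ee_pos: [0.5838, 0.0735, 0.2926]
tcp_rot: [[-0.992, 0.124, -0.004], [0.124, 0.992, -0.001], [0.004, -0.001, -1.0]]
ft_force: [0.7, 1.1, -2.2]
width: 0.0279
```

Run:
```python
from h import *
s=st()
im,d=capture("scene"); np.savez("s10.npz",im=im,d=d)
p,o,a=sil_fit(im,d,s,vis="sil10"); print(o.round(4),a.round(3), "o-tcp",(o-np.array(s["ee_pos"])).round(4))
n=np.array([-.3475,.044,.937]); n/=np.linalg.norm(n); ex=np.array([.929,-.118,.35]);ey=np.array([.126,.992,0]); D=o-[.627,.0717,.122]
print("nose in mouth frame: upslope %.1f ey %.1f n %.1f"%tuple(1000*np.array([D@ex,D@ey,D@n])),"angle",np.arccos(a@n).round(3))
```

```text
t 13.97 p [583.8  73.5 292.6] F [ 0.7  1.1 -2.2] w 27.9 R [[-0.992, 0.124, -0.004], [0.124, 0.992, -0.001], [0.004, -0.001, -1.0]] j [  4.9  11.8 112.4  -0.   56.  -77.9]
th0 0.2 cost 0.2508 [  0.221 111.445  -4.82   -7.349]
th0 0.35 cost 0.2666 [  0.356 101.867  -1.688  -1.835]
th0 0.5 cost 0.2506 [  0.218 111.607  -4.739  -7.024]
[0.6113 0.0629 0.1236] [-0.214  0.027  0.976] o-tcp [ 0.0275 -0.0106 -0.169 ]
nose in mouth frame: upslope -13.0 ey -10.7 n 6.6 angle 0.14
```

View pics/sil10.png

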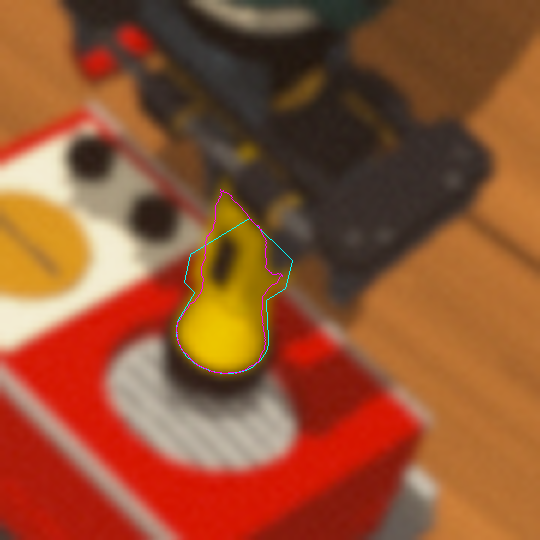

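```bash
cat >> h.py <<'E'
n_=np.array([-.3475,.044,.937]); n_/=np.linalg.norm(n_); ex_=np.array([0,0,1.])-n_*n_[2]; ex_/=np.linalg.norm(ex_); ey_=np.cross(n_,ex_)
MO=np.array([.627,.0717,.122])
def overlay(im,s,hyps,vis,c="scene",half=45,S=8,ctr=None):
    R=np.array(s["tcp_rot"]); G=np.array(s["ee_pos"])+.06*R[:,2]
    nh=R[:,0].copy(); nh[2]=0; nh/=np.linalg.norm(nh); jy=np.array([-nh[1],nh[0],0]); jy*=np.sign(jy@R[:,1])
    m=camera_model(c);K=np.array(m["camera_matrix"]);T=np.linalg.inv(np.array(m["T"]))
    def proj(X):
        q=np.c_[X,np.ones(len(X))]@T.T
        return np.c_[K[0,0]*q[:,0]/-q[:,2]+K[0,2],K[1,1]*-q[:,1]/-q[:,2]+K[1,2]]
    c0=proj((G-[0,0,.09] if ctr is None else np.array(ctr))[None])[0].astype(int); x1,y1=c0-half
    V=cv2.resize(im[y1:y1+2*half-16,x1:x1+2*half],None,fx=S,fy=S,interpolation=cv2.INTER_CUBIC)
    t=np.linspace(0,2*np.pi,60,endpoint=False)
    def pl(X,col): cv2.polylines(V,[np.round((proj(X)-[x1,y1]+.5)*S).astype(np.int32)],True,col,1)
    pl(MO+np.outer(.045*np.cos(t),ex_)+np.outer(.045*np.sin(t),ey_),(0,255,0))
    for (th,L,dx,dy),col in zip(hyps,[(0,255,255),(255,255,255),(255,0,255)]):
        o,a,b,j=model_pts(th,L,dx,G,nh,jy); o=o+dy*j
        for h,r in((0,.024),(.016,.024),(.055,.013)): pl(o+h*a+np.outer(r*np.cos(t),b)+np.outer(r*np.sin(t),j),col)
        D=o-MO; print((th,L,dx,dy),"nose in mouth: up %.1f ey %.1f n %.1f"%tuple(1000*np.array([D@ex_,D@ey_,D@n_])),"ang",np.arccos(min(1,a@n_)).round(3))
    save(vis,V)
E
python3 - <<'E'
from h import *
z=np.load("s10.npz"); overlay(z["im"],observe(),[(.36,.103,0,0),(.30,.106,-.003,-.002)],"ov10")
E
```

```text
(0.36, 0.103, 0, 0) nose in mouth: up -0.6 ey -3.7 n 16.6 ang 0.002
(0.3, 0.106, -0.003, -0.002) nose in mouth: up -4.1 ey -5.7 n 12.7 ang 0.058
```

View pics/ov10.png

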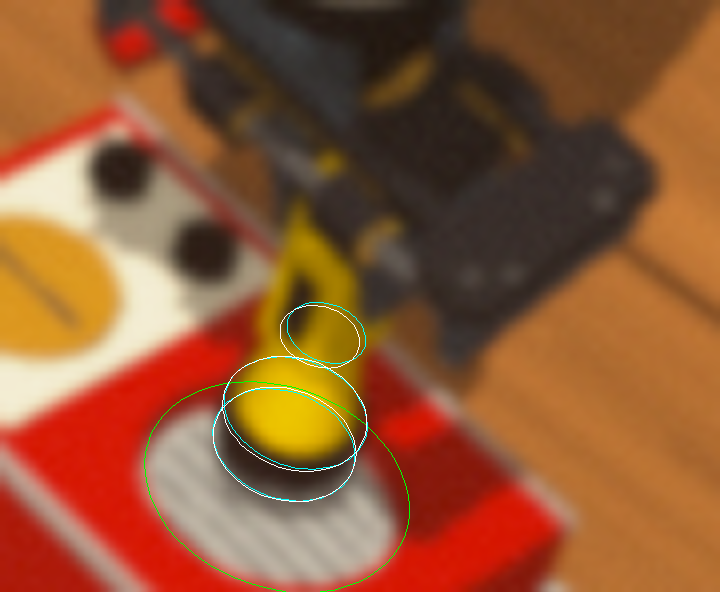

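The overlay shows the predicted mouth rim (green) lying on the real one at (277,485), and the nose ring matching the black nose. The nose sits about 4 mm too far in -y. I correct that and advance along the face normal.

>>> send_rows:
  plan:
    - {"gripper": 20, "x": -1.5, "y": 4, "z": 0, "roll": 0}
    - {"gripper": 20, "x": -2.8, "y": 0, "z": 7.5, "roll": 0}
    - {"gripper": 20, "x": -2.8, "y": 0, "z": 7.5, "roll": 0}
    - {"gripper": 20, "x": 0, "y": 0, "z": 0, "roll": 0}

```text
time: 14.52
ee_pos: [0.5922, 0.0774, 0.2784]
tcp_rot: [[-0.992, 0.124, -0.001], [0.124, 0.992, -0.0], [0.001, -0.0, -1.0]]
ft_force: [0.6, -0.0, -1.3]
width: 0.0276
```

Run:
```python
from h import *
s=st()
im,d=capture("scene"); np.savez("s11.npz",im=im,d=d)
for i in range(3): print(np.round(observe()["ft_force"],2))
overlay(im,s,[(.35,.103,0,0)],"ov11")
```

```text
t 14.53 p [592.2  77.4 278.4] F [ 0.6 -0.  -1.3] w 27.6 R [[-0.992, 0.124, -0.001], [0.124, 0.992, -0.0], [0.001, -0.0, -1.0]] j [  5.2  13.6 111.9  -0.   54.5 -77.7]
[ 0.07  0.62 -1.19]
[ 0.07  0.62 -1.19]
[ 0.07  0.62 -1.19]
(0.35, 0.103, 0, 0) nose in mouth: up -0.1 ey 1.3 n -0.3 ang 0.008
```

View pics/ov11.png

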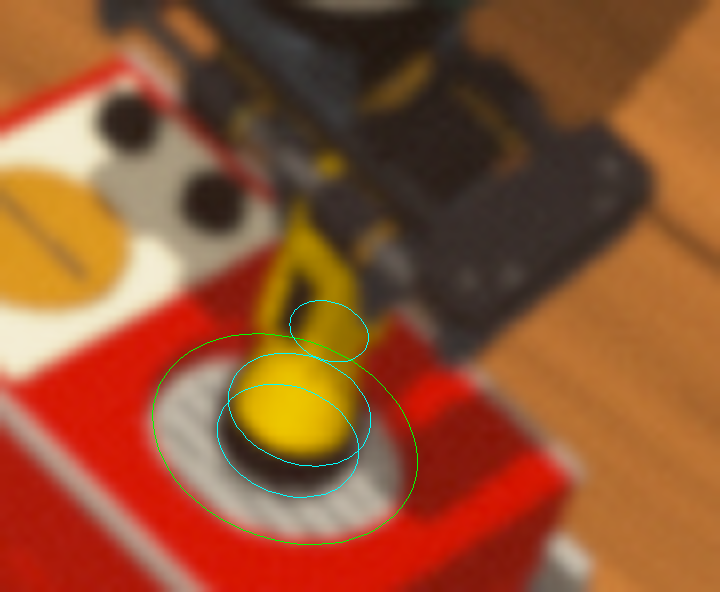

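>>> send_rows:
  plan:
    - {"gripper": 20, "x": -1.4, "y": 0, "z": 3.8, "roll": 0}
    - {"gripper": 20, "x": -1.4, "y": 0, "z": 3.8, "roll": 0}
    - {"gripper": 20, "x": 0, "y": 0, "z": 0, "roll": 0}

```text
time: 14.95
ee_pos: [0.5951, 0.0772, 0.2713]
tcp_rot: [[-0.992, 0.124, -0.001], [0.124, 0.992, -0.0], [0.001, -0.0, -1.0]]
ft_force: [-0.1, 0.2, -2.2]
width: 0.0277
```

>>> send_rows:
  plan:
    - {"gripper": 20, "x": -1.4, "y": 0, "z": 3.8, "roll": 0}
    - {"gripper": 20, "x": 0, "y": 0, "z": 0, "roll": 0}

```text
time: 15.2
ee_pos: [0.5965, 0.077, 0.2675]
tcp_rot: [[-0.992, 0.124, -0.0], [0.124, 0.992, -0.0], [0.0, -0.0, -1.0]]
ft_force: [-0.3, 0.6, -1.9]
width: 0.0278
```

>>> send_rows:
  plan:
    - {"gripper": 20, "x": -1.4, "y": 0, "z": 3.8, "roll": 0}
    - {"gripper": 20, "x": 0, "y": 0, "z": 0, "roll": 0}

```text
time: 15.45
ee_pos: [0.5979, 0.0768, 0.2637]
tcp_rot: [[-0.992, 0.124, -0.0], [0.124, 0.992, -0.0], [0.0, -0.0, -1.0]]
ft_force: [0.6, 0.0, -1.3]
width: 0.0283
```

>>> send_rows:
  plan:
    - {"gripper": 20, "x": -1.4, "y": 0, "z": 3.8, "roll": 0}
    - {"gripper": 20, "x": 0, "y": 0, "z": 0, "roll": 0}

```text
time: 15.7
ee_pos: [0.5994, 0.0767, 0.2601]
tcp_rot: [[-0.992, 0.124, 0.0], [0.124, 0.992, 0.0], [-0.0, 0.0, -1.0]]
ft_force: [-0.5, 0.5, 0.6]
width: 0.0279
```

>>> send_rows:
  plan:
    - {"gripper": 20, "x": -1.4, "y": 0, "z": 3.8, "roll": 0}
    - {"gripper": 20, "x": 0, "y": 0, "z": 0, "roll": 0}

```text
time: 15.95
ee_pos: [0.6008, 0.0765, 0.2563]
tcp_rot: [[-0.992, 0.124, 0.0], [0.124, 0.992, 0.0], [-0.0, 0.0, -1.0]]
ft_force: [-0.7, 1.3, 1.5]
width: 0.0282
```

>>> send_rows:
  plan:
    - {"gripper": 20, "x": -0.7, "y": 0, "z": 1.9, "roll": 0}
    - {"gripper": 20, "x": 0, "y": 0, "z": 0, "roll": 0}

```text
time: 16.2
ee_pos: [0.6015, 0.0764, 0.2546]
tcp_rot: [[-0.992, 0.124, 0.0], [0.124, 0.992, 0.0], [-0.0, 0.0, -1.0]]
ft_force: [-0.8, -0.3, 2.1]
width: 0.028
```

Run:
```python
from h import *
s=st(); im,d=capture("scene"); np.savez("s12.npz",im=im,d=d)
overlay(im,s,[(.35,.103,0,0)],"ov12")
```

```text
t 16.2 p [601.5  76.4 254.6] F [-0.8 -0.3  2.1] w 28.0 R [[-0.992, 0.124, 0.0], [0.124, 0.992, 0.0], [-0.0, 0.0, -1.0]] j [  5.   16.2 111.5   0.   52.3 -77.8]
(0.35, 0.103, 0, 0) nose in mouth: up 0.4 ey 1.5 n -26.0 ang 0.008
```

View pics/ov12.png

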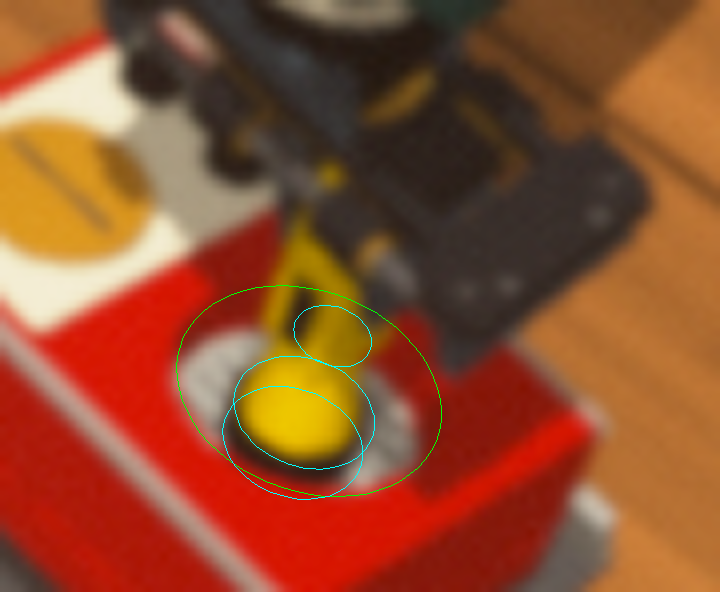

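>>> send_rows:
  plan:
    - {"gripper": 20, "x": 0, "y": 0, "z": 0, "roll": 0}
    - {"gripper": 20, "x": 0, "y": 0, "z": 0, "roll": 0}
    - {"gripper": 20, "x": 0, "y": 0, "z": 0, "roll": 0}
    - {"gripper": 20, "x": 0, "y": 0, "z": 0, "roll": 0}
    - {"gripper": 20, "x": 0, "y": 0, "z": 0, "roll": 0}

```text
time: 16.88
ee_pos: [0.6015, 0.0764, 0.2546]
tcp_rot: [[-0.992, 0.124, 0.0], [0.124, 0.992, 0.0], [-0.0, 0.0, -1.0]]
ft_force: [-0.1, 1.3, 2.5]
width: 0.0279
```

>>> send_rows:
  plan:
    - {"gripper": 20, "x": 0, "y": 0, "z": 0, "roll": 0}
    - {"gripper": 20, "x": 0, "y": 0, "z": 0, "roll": 0}
    - {"gripper": 20, "x": 0, "y": 0, "z": 0, "roll": 0}
    - {"gripper": 20, "x": 0, "y": 0, "z": 0, "roll": 0}
    - {"gripper": 20, "x": 0, "y": 0, "z": 0, "roll": 0}

```text
time: 17.5
ee_pos: [0.6014, 0.0764, 0.2545]
tcp_rot: [[-0.992, 0.124, 0.0], [0.124, 0.992, 0.0], [-0.0, 0.0, -1.0]]
ft_force: [0.5, 1.7, 2.3]
width: 0.0277
```

>>> send_rows:
  plan:
    - {"gripper": 20, "x": 0, "y": 0, "z": 0, "roll": 0}
    - {"gripper": 20, "x": 0, "y": 0, "z": 0, "roll": 0}
    - {"gripper": 20, "x": 0, "y": 0, "z": 0, "roll": 0}
    - {"gripper": 20, "x": 0, "y": 0, "z": 0, "roll": 0}
    - {"gripper": 20, "x": 0, "y": 0, "z": 0, "roll": 0}

```text
time: 18.12
ee_pos: [0.6014, 0.0764, 0.2546]
tcp_rot: [[-0.992, 0.124, 0.0], [0.124, 0.992, 0.0], [-0.0, 0.0, -1.0]]
ft_force: [0.6, 1.0, 3.5]
width: 0.0277
```

```bash
sed -i 's/+.02\*(q\[3\]\/.2)\*\*2\*.05+.002\*(q\[2\]\/.3)\*\*2/+.02*(q[3]\/.15)**2+.01*(q[2]\/.2)**2/' h.py
python3 - <<'E'
import h
from h import *
s=observe(); print(np.round(s["moment"],2),np.round(s["ft_force"],2))
tc={"s9":[.5648,-.1204,.2848],"s10":[.5838,.0735,.2926],"s11":[.5922,.0774,.2784],"s12":[.6015,.0764,.2546]}
for k in tc:
    z=np.load(k+".npz"); ss=dict(s); ss["ee_pos"]=tc[k]
    print(k); p,o,a=sil_fit(z["im"],z["d"],ss,vis="silb_"+k); D=o-MO
    print("  p",(p*[1,1000,1000,1000]).round(3),"o-tcp",((o-np.array(tc[k]))*1000).round(1),"in mouth up %.1f ey %.1f n %.1f"%tuple(1000*np.array([D@ex_,D@ey_,D@n_])),"ang",np.arccos(min(1,a@n_)).round(3))
E
```

```text
[ 0.34 -0.29  0.06] [0.56 0.96 3.52]
s9
th0 0.2 cost 0.2042 [  0.384 101.679  -0.867  -0.384]
th0 0.35 cost 0.2051 [  0.391 101.025  -0.755  -0.317]
th0 0.5 cost 0.2068 [  0.387 101.023  -1.012  -0.512]
  p [  0.384 101.679  -0.867  -0.384] o-tcp [  38.6   -5.2 -154.3] in mouth up 4.3 ey -198.7 n 7.5 ang 0.026
s10
th0 0.2 cost 0.2810 [  0.379 101.069  -0.439  -0.637]
th0 0.35 cost 0.2818 [ 3.95000e-01  1.00463e+02  3.40000e-02 -2.43000e-01]
th0 0.5 cost 0.2818 [ 0.4   99.789 -0.369 -0.29 ]
  p [  0.379 101.069  -0.439  -0.637] o-tcp [  37.5   -5.3 -153.9] in mouth up 1.0 ey -4.2 n 17.5 ang 0.022
s11
th0 0.2 cost 0.3065 [  0.376 102.517  -0.343  -0.194]
th0 0.35 cost 0.3019 [  0.391 100.292  -0.792  -0.422]
th0 0.5 cost 0.3062 [  0.392 101.887   0.292  -0.417]
  p [  0.391 100.292  -0.792  -0.422] o-tcp [  38.7   -5.3 -152.7] in mouth up 4.9 ey 0.9 n 2.1 ang 0.034
s12
th0 0.2 cost 0.2852 [  0.4   102.247   0.631  -0.285]
th0 0.35 cost 0.2814 [ 3.91000e-01  1.01744e+02  1.00000e-01 -2.01000e-01]
th0 0.5 cost 0.2786 [  0.388 101.349  -0.27   -0.231]
  p [  0.388 101.349  -0.27   -0.231] o-tcp [  38.3   -5.  -153.8] in mouth up 4.5 ey 1.3 n -24.3 ang 0.03
```

Two fits disagree on where the nose lies along the slope (0 or +4.5 mm), both within tolerance. As a safeguard I back off and press once more, 3 mm lower on the slope.

>>> send_rows:
  plan:
    - {"gripper": 20, "x": 2.8, "y": 0, "z": -7.5, "roll": 0}
    - {"gripper": 20, "x": 2.8, "y": 0, "z": -7.5, "roll": 0}
    - {"gripper": 20, "x": 2.8, "y": -1, "z": 1, "roll": 0}
    - {"gripper": 20, "x": -2.1, "y": 0, "z": 5.6, "roll": 0}
    - {"gripper": 20, "x": -2.1, "y": 0, "z": 5.6, "roll": 0}

```text
time: 18.75
ee_pos: [0.5971, 0.0759, 0.2567]
tcp_rot: [[-0.992, 0.124, -0.0], [0.124, 0.992, 0.0], [0.0, -0.0, -1.0]]
ft_force: [-1.9, 0.3, 0.7]
width: 0.028
```

>>> send_rows:
  plan:
    - {"gripper": 20, "x": -1.2, "y": 0, "z": 3.2, "roll": 0}
    - {"gripper": 20, "x": 0, "y": 0, "z": 0, "roll": 0}
    - {"gripper": 20, "x": 0, "y": 0, "z": 0, "roll": 0}

```text
time: 19.12
ee_pos: [0.5982, 0.0758, 0.2541]
tcp_rot: [[-0.992, 0.124, -0.0], [0.124, 0.992, -0.0], [0.0, -0.0, -1.0]]
ft_force: [-3.1, 1.2, 1.5]
width: 0.028
```

>>> send_rows:
  plan:
    - {"gripper": 20, "x": 0, "y": 0, "z": 0, "roll": 0}
    - {"gripper": 20, "x": 0, "y": 0, "z": 0, "roll": 0}
    - {"gripper": 20, "x": 0, "y": 0, "z": 0, "roll": 0}
    - {"gripper": 20, "x": 0, "y": 0, "z": 0, "roll": 0}
    - {"gripper": 20, "x": 0, "y": 0, "z": 0, "roll": 0}

```text
time: 19.75
ee_pos: [0.5982, 0.0758, 0.2541]
tcp_rot: [[-0.992, 0.124, -0.0], [0.124, 0.992, -0.0], [0.0, -0.0, -1.0]]
ft_force: [-2.9, 0.4, 1.8]
width: 0.0282
```

>>> send_rows:
  plan:
    - {"gripper": 20, "x": 0, "y": 0, "z": 0, "roll": 0}
    - {"gripper": 20, "x": 0, "y": 0, "z": 0, "roll": 0}
    - {"gripper": 20, "x": 0, "y": 0, "z": 0, "roll": 0}
    - {"gripper": 20, "x": 0, "y": 0, "z": 0, "roll": 0}
    - {"gripper": 20, "x": 0, "y": 0, "z": 0, "roll": 0}

```text
time: 20.38
ee_pos: [0.5983, 0.0758, 0.2541]
tcp_rot: [[-0.992, 0.124, -0.0], [0.124, 0.992, -0.0], [0.0, -0.0, -1.0]]
ft_force: [-3.3, 0.5, 1.3]
width: 0.0278
```

Run:
```python
from h import *
s=st(); im,d=capture("scene"); np.savez("s13.npz",im=im,d=d)
overlay(im,s,[(.385,.1013,0,0)],"ov13")
```

```text
t 20.38 p [598.3  75.8 254.1] F [-3.3  0.5  1.3] w 27.8 R [[-0.992, 0.124, -0.0], [0.124, 0.992, -0.0], [0.0, -0.0, -1.0]] j [  5.   15.9 111.9  -0.   52.2 -77.9]
(0.385, 0.1013, 0, 0) nose in mouth: up 0.8 ey 0.5 n -23.5 ang 0.027
```

View pics/ov13.png

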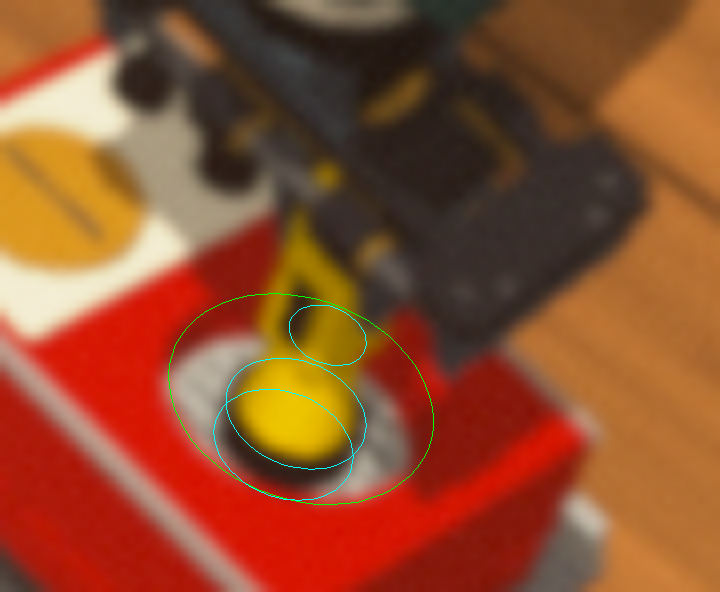

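The second hold lasted 1.5 s at about 4.5 N, with the nose centred by this fit. I add a short hold, then retreat along the normal and travel back.

>>> send_rows:
  plan:
    - {"gripper": 20, "x": 0, "y": 0, "z": 0, "roll": 0}
    - {"gripper": 20, "x": 0, "y": 0, "z": 0, "roll": 0}
    - {"gripper": 20, "x": 0, "y": 0, "z": 0, "roll": 0}
    - {"gripper": 20, "x": 0, "y": 0, "z": 0, "roll": 0}
    - {"gripper": 20, "x": 0, "y": 0, "z": 0, "roll": 0}

```text
time: 21.05
ee_pos: [0.5983, 0.0758, 0.2541]
tcp_rot: [[-0.992, 0.124, 0.0], [0.124, 0.992, -0.0], [-0.0, -0.0, -1.0]]
ft_force: [-3.9, -0.2, 0.1]
width: 0.0277
```

>>> send_rows:
  plan:
    - {"gripper": 20, "x": 3.5, "y": 0, "z": -9.4, "roll": 0}
    - {"gripper": 20, "x": 7, "y": 0, "z": -19, "roll": 0}
    - {"gripper": 20, "x": 7, "y": 0, "z": -19, "roll": 0}
    - {"gripper": 20, "x": 0, "y": 0, "z": -46, "roll": 0}
    - {"gripper": 20, "x": 7, "y": -52, "z": 0, "roll": 0}

```text
time: 21.68
ee_pos: [0.569, 0.0284, 0.3527]
tcp_rot: [[-0.993, 0.121, 0.008], [0.121, 0.993, 0.0], [-0.007, 0.001, -1.0]]
ft_force: [0.5, -0.1, -2.5]
width: 0.0277
```

>>> send_rows:
  plan:
    - {"gripper": 20, "x": 7, "y": -52, "z": 0, "roll": 0}
    - {"gripper": 20, "x": 7, "y": -52, "z": 0, "roll": 0}
    - {"gripper": 20, "x": 7, "y": -52, "z": 0, "roll": 0}
    - {"gripper": 20, "x": 7, "y": -52, "z": 0, "roll": 0}
    - {"gripper": 20, "x": 7, "y": -52, "z": 0, "roll": 0}

```text
time: 22.3
ee_pos: [0.4998, -0.2279, 0.3492]
tcp_rot: [[-0.992, 0.124, 0.002], [0.124, 0.992, -0.001], [-0.002, -0.001, -1.0]]
ft_force: [-0.0, 0.1, -2.5]
width: 0.0278
```

Run:
```python
from h import *
go(.4745,-.326,.24)
```

```text
t 22.3 p [ 499.8 -227.9  349.2] F [-0.   0.1 -2.5] w 27.8 R [[-0.992, 0.124, 0.002], [0.124, 0.992, -0.001], [-0.002, -0.001, -1.0]] j [ -26.9    4.1  114.8   -0.    61.  -109.8]
tool delta [  13.1 -100.4  109.2]
```

>>> send_rows:
  plan:
    - {"gripper": 20, "x": 7, "y": -50, "z": 0, "roll": 0}
    - {"gripper": 20, "x": 6, "y": -50, "z": 10, "roll": 0}
    - {"gripper": 20, "x": 0, "y": 0, "z": 45, "roll": 0}
    - {"gripper": 20, "x": 0, "y": 0, "z": 45, "roll": 0}
    - {"gripper": 20, "x": 0, "y": 0, "z": 8, "roll": 0}

```text
time: 22.92
ee_pos: [0.4742, -0.3234, 0.2383]
tcp_rot: [[-0.992, 0.124, -0.003], [0.124, 0.992, 0.002], [0.003, 0.002, -1.0]]
ft_force: [1.0, 0.3, -1.6]
width: 0.0278
```

>>> send_rows:
  plan:
    - {"gripper": 20, "x": 0, "y": 0, "z": 0, "roll": 0}

```text
time: 23.05
ee_pos: [0.4757, -0.3242, 0.241]
tcp_rot: [[-0.992, 0.124, 0.001], [0.124, 0.992, -0.001], [-0.001, -0.001, -1.0]]
ft_force: [0.4, 1.1, -1.4]
width: 0.028
```

Run:
```python
from h import *
go(.4745,-.326,.17)
im,d=capture("scene"); save("scene14",cv2.resize(im[110:260,150:330],(720,600)))
im2,d2=capture("top"); save("top14",cv2.resize(im2[180:320,340:500],(686,600)))
```

```text
t 23.05 p [ 475.7 -324.2  241. ] F [ 0.4  1.1 -1.4] w 28.0 R [[-0.992, 0.124, 0.001], [0.124, 0.992, -0.001], [-0.001, -0.001, -1.0]] j [ -36.6   14.6  115.4   -0.    50.  -119.5]
tool delta [ 1.1 -1.9 71. ]
```

View pics/scene14.png

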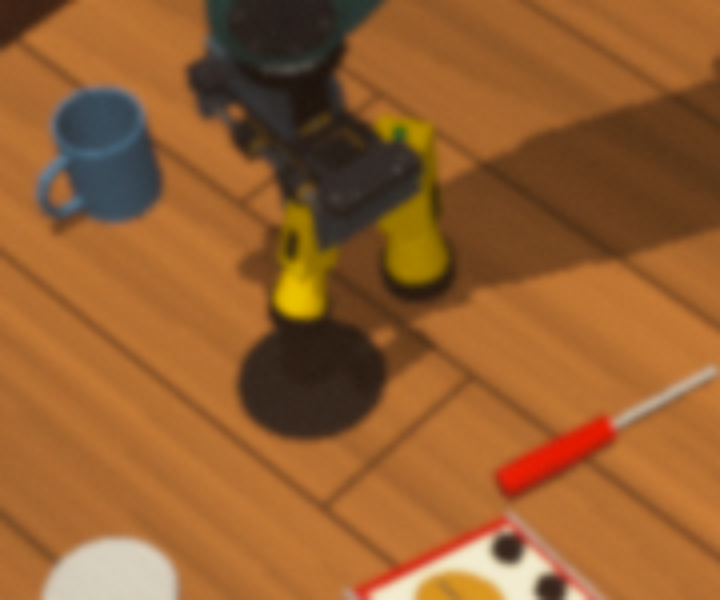

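View pics/top14.png

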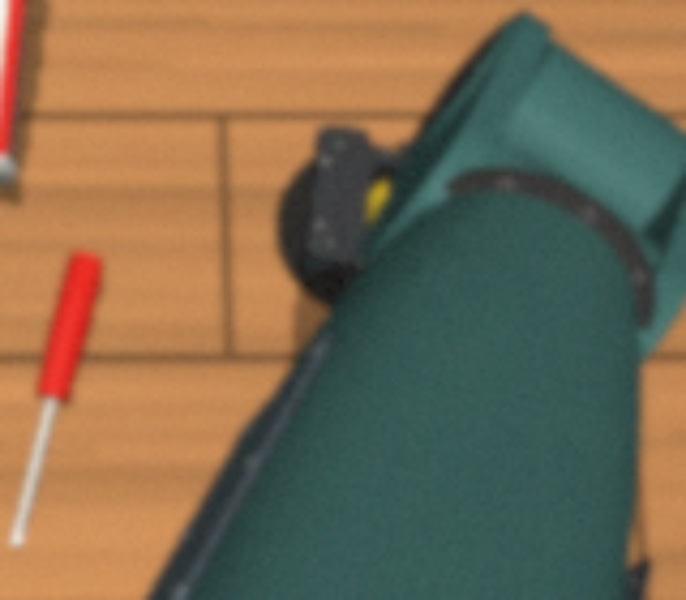

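The scene view shows the tilted reader above the pad, whose centre is at (312,380) in the crop. I lower it.

>>> send_rows:
  plan:
    - {"gripper": 20, "x": 0, "y": -1.5, "z": 30, "roll": 0}
    - {"gripper": 20, "x": 0, "y": 0, "z": 25, "roll": 0}
    - {"gripper": 20, "x": 0, "y": 0, "z": 10, "roll": 0}
    - {"gripper": 20, "x": 0, "y": 0, "z": 5, "roll": 0}
    - {"gripper": 20, "x": 0, "y": 0, "z": 0, "roll": 0}

```text
time: 23.78
ee_pos: [0.4754, -0.3258, 0.1703]
tcp_rot: [[-0.992, 0.124, 0.001], [0.124, 0.992, -0.001], [-0.001, -0.0, -1.0]]
ft_force: [0.6, 0.6, -2.4]
width: 0.0281
```

>>> send_rows:
  plan:
    - {"gripper": 20, "x": 0, "y": 0, "z": 2, "roll": 0}
    - {"gripper": 20, "x": 0, "y": 0, "z": 2, "roll": 0}

```text
time: 24.02
ee_pos: [0.4753, -0.3257, 0.1659]
tcp_rot: [[-0.992, 0.124, 0.001], [0.124, 0.992, -0.0], [-0.001, -0.0, -1.0]]
ft_force: [1.1, 0.1, -1.2]
width: 0.0279
```

>>> send_rows:
  plan:
    - {"gripper": 20, "x": 0, "y": 0, "z": 1.5, "roll": 0}
    - {"gripper": 20, "x": 0, "y": 0, "z": 1, "roll": 0}

```text
time: 24.28
ee_pos: [0.4759, -0.326, 0.165]
tcp_rot: [[-0.992, 0.124, 0.001], [0.124, 0.992, -0.0], [-0.001, -0.0, -1.0]]
ft_force: [-6.9, 7.6, 35.0]
width: 0.0281
```

>>> send_rows:
  plan:
    - {"gripper": 20, "x": -3, "y": 0, "z": 1, "roll": 0}
    - {"gripper": 20, "x": -3, "y": 0, "z": 0, "roll": 0}

```text
time: 24.52
ee_pos: [0.482, -0.3267, 0.1642]
tcp_rot: [[-0.992, 0.124, 0.001], [0.124, 0.992, -0.001], [-0.001, -0.0, -1.0]]
ft_force: [-5.6, 6.4, 27.8]
width: 0.028
```

>>> send_rows:
  plan:
    - {"gripper": 20, "x": -4, "y": 0, "z": 0, "roll": 0}
    - {"gripper": 20, "x": -4, "y": 0, "z": 0, "roll": 0}
    - {"gripper": 20, "x": -4, "y": 0, "z": 0, "roll": 0}

```text
time: 24.9
ee_pos: [0.4932, -0.328, 0.1632]
tcp_rot: [[-0.992, 0.124, -0.0], [0.124, 0.992, -0.0], [0.0, -0.0, -1.0]]
ft_force: [-4.1, 2.1, 13.9]
width: 0.0279
```

>>> send_rows:
  plan:
    - {"gripper": 20, "x": -4, "y": 0, "z": 0, "roll": 0}
    - {"gripper": 20, "x": -4, "y": 0, "z": 0.5, "roll": 0}
    - {"gripper": 20, "x": -4, "y": 0, "z": 0.5, "roll": 0}

```text
time: 25.28
ee_pos: [0.5048, -0.3294, 0.1616]
tcp_rot: [[-0.992, 0.124, -0.001], [0.124, 0.992, 0.0], [0.001, 0.0, -1.0]]
ft_force: [-4.1, 0.8, 8.6]
width: 0.0278
```

Run:
```python
from h import *
s=st(); print(np.round(s["moment"],2))
c,Q,i=cloud(("scene",),zhi=.09)[0]
for zl in np.arange(.02,.09,.01):
    k=(Q[:,2]>=zl)&(Q[:,2]<zl+.01)
    if k.sum(): print("  z",zl.round(2),k.sum(),Q[k].mean(0).round(4))
im,d=capture("scene"); save("scene15",cv2.resize(im[160:220,190:260],(700,600)))
```

```text
t 25.27 p [ 504.8 -329.4  161.6] F [-4.1  0.8  8.6] w 27.8 R [[-0.992, 0.124, -0.001], [0.124, 0.992, 0.0], [0.001, 0.0, -1.0]] j [ -35.3   23.7  113.4   -0.    43.  -118.2]
[ 0.21  1.5  -0.04]
  z 0.02 20 [ 0.521  -0.3213  0.0263]
  z 0.03 28 [ 0.5178 -0.3214  0.0344]
  z 0.04 27 [ 0.518  -0.3218  0.0444]
  z 0.05 16 [ 0.5132 -0.3195  0.0546]
  z 0.06 14 [ 0.5176 -0.3205  0.0643]
  z 0.07 5 [ 0.5214 -0.3188  0.0738]
  z 0.08 2 [ 0.5243 -0.3202  0.0805]
```

View pics/scene15.png

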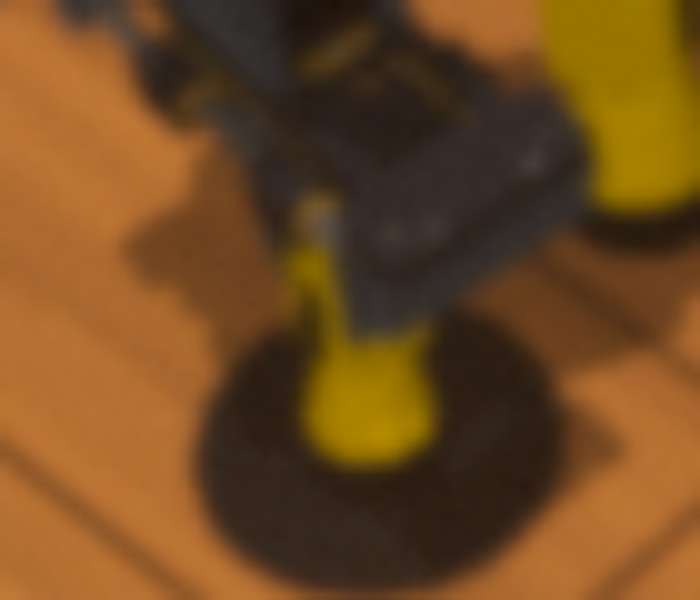

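>>> send_rows:
  plan:
    - {"gripper": 20, "x": -3, "y": 0, "z": 1, "roll": 0}
    - {"gripper": 20, "x": -3, "y": 0, "z": 1, "roll": 0}
    - {"gripper": 20, "x": -3, "y": 0, "z": 1, "roll": 0}

```text
time: 25.75
ee_pos: [0.5142, -0.3306, 0.1594]
tcp_rot: [[-0.992, 0.124, 0.0], [0.124, 0.992, -0.0], [-0.0, -0.0, -1.0]]
ft_force: [-8.4, 5.2, 28.2]
width: 0.0278
```

Run:
```python
from h import *
s=st(); print(np.round(s["moment"],2))
c,Q,i=cloud(("scene",),zhi=.09)[0]
for zl in np.arange(.02,.09,.01):
    k=(Q[:,2]>=zl)&(Q[:,2]<zl+.01)
    if k.sum(): print("  z",zl.round(2),k.sum(),Q[k].mean(0).round(4))
```

```text
t 25.75 p [ 514.2 -330.6  159.4] F [-8.4  5.2 28.2] w 27.8 R [[-0.992, 0.124, 0.0], [0.124, 0.992, -0.0], [-0.0, -0.0, -1.0]] j [ -34.9   24.5  112.4    0.    43.1 -117.8]
[1.36 2.01 0.02]
  z 0.02 22 [ 0.5207 -0.3204  0.0252]
  z 0.03 27 [ 0.519  -0.3193  0.0347]
  z 0.04 29 [ 0.5204 -0.3206  0.045 ]
  z 0.05 11 [ 0.5179 -0.3192  0.0547]
  z 0.06 10 [ 0.5244 -0.3192  0.0643]
  z 0.07 1 [ 0.5272 -0.3168  0.0712]
```

The force rise shows the nose is flat. I relax the pressure and then open.

>>> send_rows:
  plan:
    - {"gripper": 20, "x": 1, "y": 0, "z": -1, "roll": 0}
    - {"gripper": 20, "x": 0, "y": 0, "z": -0.5, "roll": 0}

```text
time: 26.05
ee_pos: [0.5127, -0.3303, 0.1596]
tcp_rot: [[-0.992, 0.124, 0.0], [0.124, 0.992, -0.0], [-0.0, -0.0, -1.0]]
ft_force: [-0.7, 0.2, -1.9]
width: 0.0275
```

Run:
```python
from h import *
s=st(); print(np.round(s["moment"],2))
```

```text
t 26.05 p [ 512.7 -330.3  159.6] F [-0.7  0.2 -1.9] w 27.5 R [[-0.992, 0.124, 0.0], [0.124, 0.992, -0.0], [-0.0, -0.0, -1.0]] j [ -35.    24.4  112.6   -0.    43.  -117.9]
[-0.01  0.01 -0.01]
```

>>> send_rows:
  plan:
    - {"gripper": 20, "x": 0, "y": 0, "z": 0.4, "roll": 0}
    - {"gripper": 60, "x": 0, "y": 0, "z": 0, "roll": 0}
    - {"gripper": 60, "x": 0, "y": 0, "z": 0, "roll": 0}
    - {"gripper": 60, "x": 0, "y": 0, "z": 0, "roll": 0}
    - {"gripper": 60, "x": 0, "y": 0, "z": 0, "roll": 0}

```text
time: 26.68
ee_pos: [0.5128, -0.3302, 0.1591]
tcp_rot: [[-0.992, 0.124, -0.0], [0.124, 0.992, 0.0], [0.0, 0.0, -1.0]]
ft_force: [-0.7, -0.0, 0.4]
width: 0.0599
```

>>> send_rows:
  plan:
    - {"gripper": 60, "x": 0, "y": 0, "z": 0, "roll": 0}
    - {"gripper": 60, "x": 0, "y": 0, "z": -20, "roll": 0}
    - {"gripper": 60, "x": 0, "y": 0, "z": -40, "roll": 0}
    - {"gripper": 60, "x": 0, "y": 0, "z": -60, "roll": 0}
    - {"gripper": 60, "x": 0, "y": 0, "z": -60, "roll": 0}

```text
time: 27.3
ee_pos: [0.5125, -0.3301, 0.3424]
tcp_rot: [[-0.992, 0.124, 0.001], [0.124, 0.992, -0.0], [-0.001, -0.0, -1.0]]
ft_force: [0.7, -1.0, 0.6]
width: 0.0598
```

>>> send_rows:
  plan:
    - {"gripper": 60, "x": 30, "y": 50, "z": 0, "roll": 0}
    - {"gripper": 60, "x": 30, "y": 50, "z": 0, "roll": 0}
    - {"gripper": 60, "x": 0, "y": 60, "z": 0, "roll": 0}
    - {"gripper": 60, "x": 0, "y": 60, "z": 0, "roll": 0}
    - {"gripper": 60, "x": 0, "y": 0, "z": 0, "roll": 0}

```text
time: 27.92
ee_pos: [0.4806, -0.1015, 0.3406]
tcp_rot: [[-0.993, 0.12, 0.002], [0.12, 0.993, -0.0], [-0.002, 0.0, -1.0]]
ft_force: [0.2, 0.3, 0.1]
width: 0.0601
```

Run:
```python
from h import *
st()
im,d=capture("scene"); save("scene16",im); im2,d2=capture("top"); save("top16",im2)
for n in("reader","rest_pad","jog_knob"):
    for c in("top","scene"): print(n,c,[(np.round(q["centre"],4).tolist(),round(q["p"],2)) for q in mark_of(c,n)])
for c,dd in(("scene",d),("top",d2)):
    P=pts(c,dd); m=(dd>0)&(np.hypot(P[...,0]-.512,P[...,1]+.331)<.05)&(P[...,2]>.08); Q=P[m]
    if len(Q):
        zt=np.percentile(Q[:,2],98); t=Q[Q[:,2]>zt-.006]; print(c,"top z",zt.round(4),t.mean(0).round(4))
```

```text
t 27.93 p [ 480.6 -101.5  340.6] F [0.2 0.3 0.1] w 60.1 R [[-0.993, 0.12, 0.002], [0.12, 0.993, -0.0], [-0.002, 0.0, -1.0]] j [-14.7  -1.2 121.2   0.   59.9 -97.8]
reader top [([0.3815, -0.3392, 0.0018], 0.94), ([0.5083, -0.3304, 0.0034], 0.82), ([0.4981, 0.3659, 0.0007], 0.4), ([0.6211, 0.0714, 0.1224], 0.17)]
reader scene [([0.3746, -0.3398, 0.0032], 0.63), ([0.507, -0.332, 0.0024], 0.55)]
rest_pad top [([0.5101, -0.3262, -0.0021], 0.71), ([0.5165, 0.4188, 0.0493], 0.31)]
rest_pad scene [([0.5177, -0.3328, 0.0006], 0.75)]
jog_knob top [([0.2154, 0.2657, 0.1799], 0.74), ([0.5002, 0.3656, 0.1365], 0.5)]
jog_knob scene [([0.2187, 0.2661, 0.1799], 0.77), ([0.4986, 0.3652, 0.1338], 0.57)]
scene top z 0.1381 [ 0.512  -0.3286  0.1352]
top top z 0.1395 [ 0.5116 -0.3278  0.136 ]
```

View pics/scene16.png

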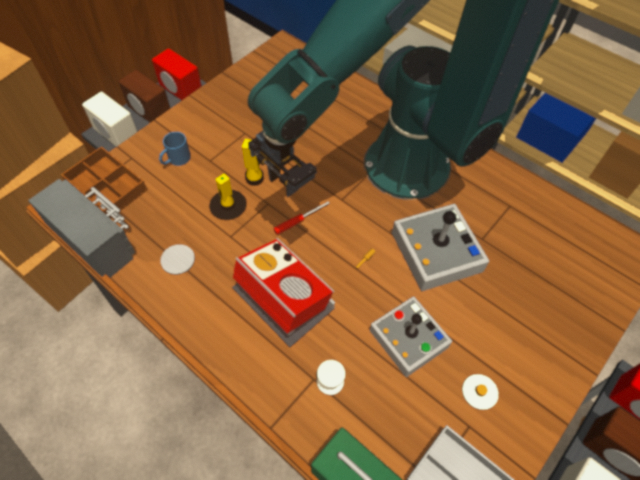

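View pics/top16.png

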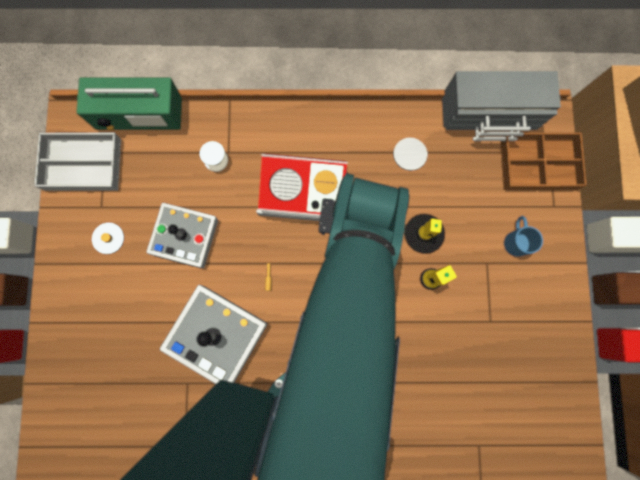

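The pictures show the reader upright on the pad at (430,232) in the top view, the lever upright, everything else in place and the arm clear. I hand in.

```bash
python3 -c "
from plant import hand_in; print(hand_in())"
```

```text
the job is handed in; nothing more can be done
None
```

I finished all three parts of the job and handed it in at about 28 s; no verdict was reported.

- **Jog lever:** I pushed it about 0.5 rad over towards the green lamp (angle worked out from the finger position), held it for a little over 1 s and let it go. The pictures show it upright again.
- **Tilting the reader:** The moves cannot tilt the tool. I pressed the nose on the rubber pad and dragged, so the reader pivoted in the jaws to match the face. My first try slid about 9 mm without tilting; pressing harder worked. The fits put the reader's angle to square at about 0.03 rad.
- **Grille:** I held the nose on the grille twice, for about 2 s each time, at roughly 4.5 N. Two image fits of the nose position along the slope disagreed by up to about 7 mm. I moved the second hold 3 mm down the slope as a safeguard, and every estimate lay within the 7.5 mm limit. In the second hold the force readings drifted sideways but stayed at 4–5 N in size.
- **Return:** I pivoted the reader upright on the pad and let it go. The last pictures show it standing on the pad, its top at the same height as at the start. The networks put it 5 to 11 mm from the pad's centre. The bystanders looked unmoved, and the arm was clear with no contact force.

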